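# Press a freshly bound book

### The arm

A 6-joint arm with a two-finger parallel gripper is mounted at the origin on the work surface. World frame = base frame: x ahead of the robot, y to its left, z up, the work surface at z = 0. Lengths are in mm, angles in rad, forces in N, time in s.
With the tool pointing down it reaches from about 275 to 750 mm from the base axis. Payload 10.2 kg.
Tool frame: the origin (TCP) lies midway between the tips of the shut fingers; the grasp point (between the pads) lies 19 mm behind it (grip_point_offset is the distance from the TCP to the grasp point, in mm); z points along the fingers, y is the direction in which the jaws open and shut (so a half turn about z gives the same grasp; the last joint's range is limited). The gripper opens to 85 mm and grips with 20 to 120 N. Pads are 22 mm wide; open, the fingers measure 114 mm over their backs; the gripper's body (76 mm by 85 mm) begins 54 mm behind the grasp point. The pads swing forward as they close: fully open they stand 13 mm farther back than shut.
Start: joints at [-1.469, 0.313, 1.498, -0, 1.331, -0.223], TCP at [167.525, -497.56, 193.494] pointing down, gripper open.
Joint ranges: [-2.94, 2.94], [-0.97, 2.17], [0.19, 2.56], [-1.23, 4.37], [0.02, 3.11], [-2.88, 2.88]. Speed limits (rad/s): [2.39, 2.39, 3.01, 3.14, 3.14, 3.14].

### API

Orientations are given as a rotation vector (axis times angle).
In Python, from bench import * gives the robot as it stands.
- The arm moves only by the tool play_rows, never from a script. Its argument "plan" is a list of rows, each a list of 3 entries, a list of its own where there are three numbers: the shift along the tool's x, y, z in mm, then the turn, a rotation vector about the tool's x, y, z in degrees, then the finger opening in mm, from 0 to 85.4. A call has 1 to 10 rows; each row shifts and turns the commanded pose from where the row before left it, along the tool's axes as they then stand; what a row does not reach is not made up. A row lasts 1/12 s, in which the tool goes at most 41.7 mm and 7.16 degrees, less where a joint would pass 70% of its speed; a pose out of reach is approached as far as the arm can. A call with a gripper value outside its range is refused whole. The fingers move at their own pace and stop on an object; "grip_force" is the grip in N (left out, the last holds). Time passes only in rows, so rows that do not move let the fingers close. It gives the time, the measured TCP pose, the force and the opening at its end, in the units of the state.
- read_state(): the state, without advancing time (a new reading comes with each control period).
- camera(name): name is "scene" or "top"; returns (picture, depth): 420x560x3 uint8, red, green, blue; 420x560 float32, mm along the optical axis (not along the pixel's ray), 0 where there is no reading.
- get_calibration(name): a dict with "mtx" (3x3 intrinsics, pixels), "k1" (the pictures are not rectified: a ray, as slopes to the right and down, at radius r is drawn at 1 + k1 r^2 times it, then the intrinsics apply), "T" (4x4, takes a point from camera to world coordinates). Camera axes: x right, y down, z forward; pixel columns grow to the right and rows downward; lengths in mm; the calibration is good to about 2 mm. A picture is of the moment at which its call begins. get_calibration takes no time and is no camera call.
- hand_in(): hands the job in, once; it reports no verdict.
The state is a dict: "t": time; "qpos": joint angles; "joint_velocities": joint speeds; "effort": joint torques, N m; "tcp_pos": TCP position; "tcp_rot": TCP orientation; "contact_force": force on the tool from outside, world axes, zero at the start; "wrist_torque": the same for the moment, N m; "grip_width": finger opening in mm.
Only numpy, scipy, OpenCV 4.12 (cv2) and the standard library are available. Lean on these libraries where they do the work, as an engineer would, in place of code of your own. Each camera call takes 0.05 s, during which the arm holds its last target.

### The job

Press the small slim book: lay it flat and square in the middle of the cork pad on the drawn-out tray of the book press, its length along the tray, and push the tray fully home. Then turn the handwheel clockwise, taking as many holds as needed, until the raised pin on its rim stands opposite the fixed pointer, let go, and last of all swing the lock lever, at the end of the press opposite the tray, fully over to its other side. Leave the big book and the pot where they are.

Things in the scene. Friction and masses are not known exactly. Their poses are not given: they have to be found in the camera images.
- slim_book_center (a point): centre (half-way up) of the small slim book, loose, 150 mm long (its x) by 64 mm wide (its y) by 30 mm thick (its z), brown cloth covers and cream pages, about 0.2 kg; at the start it lies flat on the green mat to the robot's right
- tray_pad (a point): centre of the top face of the cork pad (165 mm along its x by 80 mm, 2 mm thick) on the flat aluminium tray of the grey book press; 34 mm above the table, no rims beside it; it moves with the tray. Its x axis is the direction in which the tray is pushed home, z is up. The upright tray handle stands 140 mm from it on the -x side
- tray_handle (a point): middle of the top edge of the tray's handle, an upright aluminium plate 80 mm wide across the tray, 12 mm thick along the tray, standing 42 mm above the tray and topped 74 mm above the table; same axes as tray_pad. The tray is pushed home along +x
- tray (a joint): how far the tray is drawn out of the press, m: 0 is fully home (stop), 0.165 fully out (stop); it slides with about 1.5 N of friction and stays where it is left
- wheel_hub (a point): centre of the handwheel on its upright axis, at mid-height of rim and spokes (205 mm up); fixed, it does not turn with the wheel; its x is the way the tray goes home, z up. Dark steel wheel: rim radius 85 mm to the middle of its 14 mm round bar, hub 38 mm across, 26 mm high, four round spokes 12 mm thick at right angles, open between; a beam lies 45 mm below the spokes' centre, nothing above
- wheel_index (a point): top of the raised brass pin (14 mm thick, its top 22 mm above the middle of the rim) on the handwheel's rim, in line with one of the four spokes; turns with the wheel, 85 mm from its axis
- pointer_tip (a point): tip of the fixed brass pointer just outside the wheel's rim, 99 mm from the wheel's axis on the -y side of wheel_hub (away from the robot); the pin on the rim must stand opposite it
- wheel (a joint): angle of the handwheel, rad, growing as it turns clockwise seen from above; 0 and 5.9 are its stops; 5.4 has the pin exactly opposite the pointer. At the start it is 1.3 to 2.4. It stays at the same height, turns with about 0.22 N m of friction and stays where it is left
- lock_ball (a point): centre of the black ball (26 mm thick) on the lock lever, a 12 mm steel rod swinging about a level axis 52 mm above the table and 85 mm from the ball's centre; it stands at the press's end behind the wheel, 175 mm from the wheel's axis along +x of wheel_hub, clear of the wheel. At the start it leans about 0.5 rad to the robot's side (+y of wheel_hub)
- lock (a joint): angle of the lock lever, rad: 0 leaning 0.5 rad to +y of wheel_hub (open, stop), 1.0 leaning 0.5 rad to -y, away from the robot (locked, stop); about 0.1 N m of friction, stays where it is left
- slim_book: the same slim book; origin at the centre of its underside, x along its length
- big_book_center (a point): centre of the big book, loose bystander, 180 by 120 by 38 mm, lying flat with the same brown cloth covers; leave it alone
- pot_center (a point): centre of the white plastic paste pot, loose open cup 84 mm across and 85 mm high; leave it alone
- platen: the wooden pressing board under the wheel, 130 by 130 by 12 mm, origin at the centre of its underside; turning the handwheel lowers it 2.5 mm per rad, and it meets the book (30 mm thick, on the pad of the tray at home) at 4.6 rad, with light springs
Things that resemble listed ones, but are neither listed nor needed, are in the scene too. Leave any black or yellow look-alike of the slim_book alone.

How it is judged:
By the outcome, as a careful person would: the job done as asked, in the order asked, and still so for the second after the job is handed in, with the robot touching nothing.
It also fails if it takes over 72 s, if anything falls off the work surface, if the arm or the gripper's body presses on something with over 40 N, if the wrist force passes 120 N, or if a joint passes its speed limit or range.

## Working session

There is one attempt and no reset: what is moved stays moved. The work goes in short steps, Python scripts to look and compute and a tool call to move; the robot and the scene stay as the last step left them, time stands still between calls to the robot, and variables do not carry over. Pictures are saved under pics/ and viewed, and the job is handed in when it is done.

Besides the shell and the picture viewer there is one more tool, called after "Request:" as name(argument=value, ...), one argument or row to a line, values as JSON. play_rows: Moves the arm, as the interface text tells. Its arguments: {"type":"object","properties":{"plan":{"type":"array","items":{"type":"array"}},"grip_force":{"type":"number"}},"required":["plan"]}

```bash
ls; mkdir -p pics; python3 - <<'E'
from bench import *
import cv2,numpy as np
print(read_state())
for n in ("scene","top"):
    p,d=camera(n); c=get_calibration(n); print(n,c)
    cv2.imwrite(f"pics/{n}0.png",p[:,:,::-1]); np.save(f"pics/{n}0d.npy",d)
E
```

```text
pics
{'t': 0.0, 'qpos': array([-1.46938576e+00,  3.13434775e-01,  1.49845071e+00, -3.04214029e-05,
        1.33100834e+00, -2.23420777e-01]), 'joint_velocities': array([-0.00043978,  0.00055795,  0.00088595,  0.00027324,  0.00124313,
       -0.00018487]), 'effort': array([-3.22048327e-04, -4.12259245e+01, -2.59744334e+01, -1.93736410e-04,
        4.14410635e-03,  4.18766376e-06]), 'tcp_pos': array([ 167.49026284, -497.23421109,  192.93777436]), 'tcp_rot': array([-3.09896258e+00, -5.07804485e-01, -7.82524636e-05]), 'contact_force': array([-0.26761161,  0.0750376 ,  0.1113004 ]), 'wrist_torque': array([-0.03337698, -0.01905527, -0.01856345]), 'grip_width': 85.24095189672722}
scene {'mtx': array([[419.49316947,   0.        , 283.60981739],
       [  0.        , 419.49316947, 215.22531358],
       [  0.        ,   0.        ,   1.        ]]), 'k1': -0.006612191216490172, 'T': array([[-7.35012261e-01,  5.07371807e-01, -4.49811989e-01,
         9.97865132e+02],
       [ 6.77931169e-01,  5.62510035e-01, -4.73277710e-01,
         4.72548805e+02],
       [ 1.28959907e-02, -6.52806487e-01, -7.57414935e-01,
         1.01041285e+03],
       [ 0.00000000e+00,  0.00000000e+00,  0.00000000e+00,
         1.00000000e+00]])}
top {'mtx': array([[387.99135062,   0.        , 280.23820345],
       [  0.        , 387.99135062, 206.89325577],
       [  0.        ,   0.        ,   1.        ]]), 'k1': -0.045214004377066803, 'T': array([[ 1.25704215e-02, -9.83104736e-01,  1.82611779e-01,
         2.67564779e+02],
       [-9.99920071e-01, -1.21114825e-02,  3.62824863e-03,
        -4.16269257e+01],
       [-1.35524905e-03, -1.82642791e-01, -9.83178404e-01,
         1.34356379e+03],
       [ 0.00000000e+00,  0.00000000e+00,  0.00000000e+00,
         1.00000000e+00]])}
```

View pics/scene0.png

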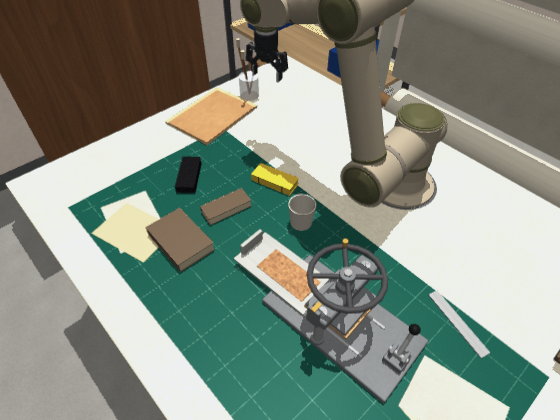

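View pics/top0.png

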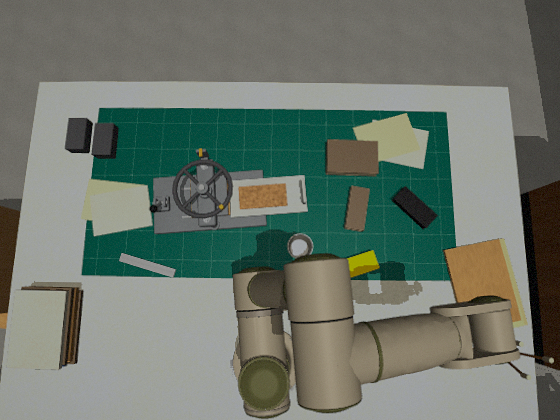

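The slim book is at about (357,208) in the top view, the tray pad at (262,196), the wheel hub at (203,188), the pin at (221,207), the lever ball near (153,208) and the pot at (300,245).

```bash
cat > h.py <<'E'
from bench import *
import cv2,numpy as np
from scipy.spatial.transform import Rotation as R
def ray(n,uv):
    c=get_calibration(n); uv=np.atleast_2d(np.array(uv,float))
    m=c['mtx']; d=np.array([c['k1'],0,0,0,0.])
    q=cv2.undistortPoints(uv.reshape(-1,1,2),m,d).reshape(-1,2)
    v=np.c_[q,np.ones(len(q))]@c['T'][:3,:3].T
    return c['T'][:3,3],v
def plane(n,uv,z):
    o,v=ray(n,uv); return o+v*((z-o[2])/v[:,2])[:,None]
def proj(n,X):
    c=get_calibration(n); Ti=np.linalg.inv(c['T']); X=np.atleast_2d(X)@Ti[:3,:3].T+Ti[:3,3]
    return cv2.projectPoints(X,np.zeros(3),np.zeros(3),c['mtx'],np.array([c['k1'],0,0,0,0.]))[0].reshape(-1,2)
def two(uvs,uvt):
    o1,v1=ray('scene',uvs);o2,v2=ray('top',uvt);v1=v1[0];v2=v2[0]
    s=np.linalg.lstsq(np.c_[v1,-v2],o2-o1,rcond=None)[0]
    a=o1+v1*s[0];b=o2+v2*s[1]; return (a+b)/2,np.linalg.norm(a-b)
def snap(n,tag,box=None,s=1):
    p,d=camera(n); cv2.imwrite(f"pics/{n}{tag}raw.png",p[:,:,::-1]); np.save(f"pics/{n}{tag}d.npy",d)
    if box: x0,y0,x1,y1=box; p=p[y0:y1,x0:x1]
    cv2.imwrite(f"pics/{n}{tag}.png",cv2.resize(p,None,fx=s,fy=s,interpolation=cv2.INTER_CUBIC)[:,:,::-1]); return d
E
python3 - <<'E'
from h import *
p=cv2.imread('pics/top0.png')
cv2.imwrite('pics/t0a.png',cv2.resize(p[140:270,140:390],None,fx=3.2,fy=3.2,interpolation=cv2.INTER_CUBIC))
p=cv2.imread('pics/scene0.png')
cv2.imwrite('pics/s0a.png',cv2.resize(p[180:400,190:440],None,fx=2.7,fy=2.7,interpolation=cv2.INTER_CUBIC))
E
```

```text
(no output)
```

View pics/t0a.png

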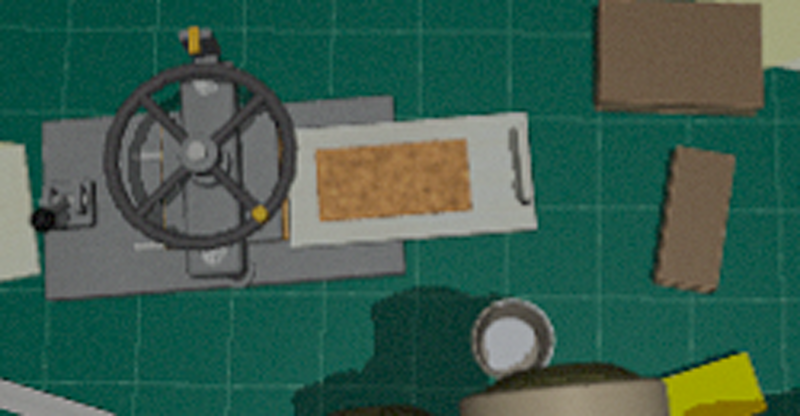

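View pics/s0a.png

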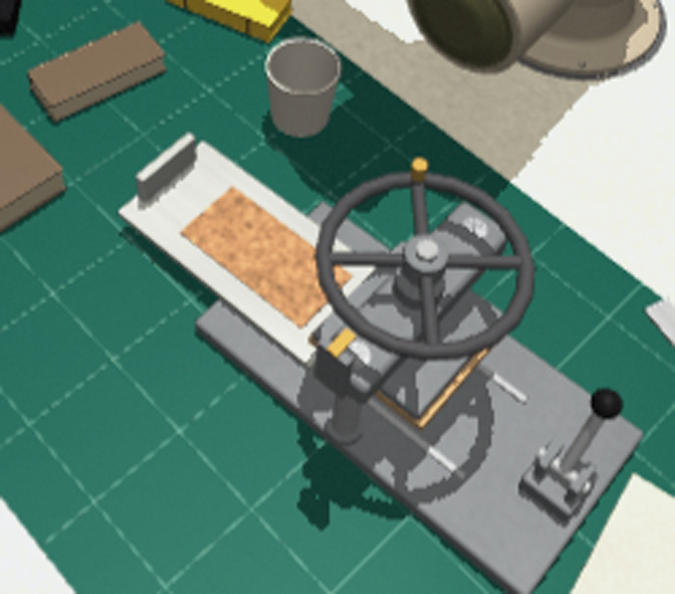

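```bash
python3 - <<'E'
from h import *
np.set_printoptions(precision=1,suppress=True)
p=cv2.imread('pics/top0.png'); hsv=cv2.cvtColor(p,cv2.COLOR_BGR2HSV)
def rect(n,hsv,box,lo,hi,z):
    m=cv2.inRange(hsv,lo,hi); M=np.zeros_like(m); x0,y0,x1,y1=box; M[y0:y1,x0:x1]=m[y0:y1,x0:x1]
    cs,_=cv2.findContours(M,cv2.RETR_EXTERNAL,cv2.CHAIN_APPROX_NONE)
    c=max(cs,key=cv2.contourArea).reshape(-1,2)
    X=plane(n,c,z)[:,:2]; r=cv2.minAreaRect(X.astype(np.float32)); return r,X.mean(0)
print('hsv',hsv[208,357],hsv[196,262],hsv[190,290])
print('book',rect('top',hsv,(335,180,380,236),(0,30,50),(25,160,160),30))
print('pad',rect('top',hsv,(234,178,296,215),(5,90,100),(22,255,255),34))
print('tray',rect('top',hsv,(232,170,320,222),(0,0,140),(180,40,255),32))
p=cv2.imread('pics/scene0.png'); h2=cv2.cvtColor(p,cv2.COLOR_BGR2HSV)
print('padS',rect('scene',h2,(250,240,322,310),(5,90,120),(22,255,255),34))
print('bookS hsv',h2[203,225])
print('bookS',rect('scene',h2,(196,182,256,226),(0,30,60),(25,160,255),30))
f=lambda x,y:(190+x/2.7-.3,180+y/2.7-.3)
g=lambda x,y:(140+x/3.2-.3,140+y/3.2-.3)
print('hub',two(f(428,245),g(200,151)))
print('pin top',two(f(419,161),g(260,213)), plane('top',[g(260,213)],227))
print('pointer',two(f(340,342),g(194,38)))
print('ball',two(f(606,403),g(42,218)))
print('handle top', two(f(165,165),g(516,165)),plane('top',[g(516,128),g(522,202)],74))
print('pot',plane('top',[g(513,338)],85))
print('tray corners',plane('top',[g(528,113),g(537,230),g(292,246)],32))
print('base corners',plane('top',[g(45,298),g(404,272),g(392,97),g(42,123)],15))
E
```

```text
hsv [ 15  83 108] [ 16 149 154] [ 47  11 165]
book (((511.2852783203125, -300.4472351074219), (66.13905334472656, 151.83314514160156), 80.95272827148438), array([ 510.6, -300.4]))
pad (((548.9738159179688, 25.376312255859375), (78.28203582763672, 162.60968017578125), 4.862802505493164), array([548.9,  25.6]))
tray (((551.6253051757812, 5.0641021728515625), (127.76146697998047, 258.321044921875), 5.127290725708008), array([553.8, -17.3]))
padS (((552.88671875, 25.667503356933594), (78.53497314453125, 163.470947265625), 5.260540008544922), array([556.5,  24.3]))
bookS hsv [ 15  83 132]
bookS (((523.2027587890625, -290.5327453613281), (84.2186050415039, 154.98204040527344), 80.53406524658203), array([ 525.5, -290.9]))
hub (array([533.2, 195.9, 222.1]), np.float64(1.123879783119878))
pin top (array([475.4, 135.5, 226.6]), np.float64(2.1368625826951946)) [[474.7 136.3 227. ]]
pointer (array([646.6, 207.9, 213.9]), np.float64(1.6720594997357356))
ball (array([485.3, 369.6, 129.7]), np.float64(1.4470813068120258))
handle top (array([ 564.3, -110.1,   58.4]), np.float64(9.42887304918313)) [[ 597.5 -105.6   74. ]
 [ 518.1 -112.1   74. ]]
pot [[ 375.4 -102.7   85. ]]
tray corners [[ 625.5 -120.8   32. ]
 [ 496.  -130.6   32. ]
 [ 475.4  131.6   32. ]]
base corners [[417.7 399.6  15. ]
 [451.2  11.8  15. ]
 [646.6  28.9  15. ]
 [612.6 417.1  15. ]]
```

```bash
cat >> h.py <<'E'
def go(x,y,z,yaw=None):
    s=read_state(); p=s['tcp_pos']; Rm=R.from_rotvec(s['tcp_rot']).as_matrix()
    cy=np.degrees(np.arctan2(Rm[1,0],Rm[0,0]))
    d=Rm.T@(np.array([x,y,z])-p)
    out=dict(t=round(s['t'],2),pos=p.round(1),yaw=round(cy,2),tilt=(Rm[2]).round(3),shift=d.round(1),n=np.linalg.norm(d)/41.7,F=s['contact_force'].round(1),w=round(s['grip_width'],1),q=np.degrees(s['qpos']).round(0))
    if yaw is not None:
        dy=(yaw-cy+180)%360-180
        out['turn_z_deg']=round(-dy,2)
        a=np.radians(yaw); out['shift_after_turn']=(np.round([np.cos(a)*(x-p[0])+np.sin(a)*(y-p[1]), np.sin(a)*(x-p[0])-np.cos(a)*(y-p[1]),p[2]-z],1))
    for k,v in out.items(): print(k,v)
E
python3 - <<'E'
from h import *
go(511.3,-300.5,110,-9.05)
f=lambda x,y:(190+x/2.7-.3,180+y/2.7-.3)
print(plane('scene',[f(30,78),f(140,25),f(165,62),f(50,110)],30).mean(0))
E
```

```text
t 0.1
pos [ 167.5 -497.3  193. ]
yaw 18.61
tilt [ 0.    -0.001 -1.   ]
shift [388.6 -76.7  83.2]
n 9.70570188300584
F [-0.2 -0.1  0.1]
w 85.4
q [-84.  18.  86.   0.  76. -13.]
turn_z_deg 27.66
shift_after_turn [ 308.6 -248.4   83. ]
[ 521.75738531 -293.61832135   30.        ]
```

```bash
python3 - <<'E'
from h import *
p=cv2.imread('pics/scene0.png')
X=np.array([511.3,-300.5]);a=np.radians(-9.05);u=np.array([np.cos(a),np.sin(a)]);v=np.array([-u[1],u[0]])
c=[np.r_[X+s*75*u+t*32*v,z] for z in(0,30) for s,t in((1,1),(1,-1),(-1,-1),(-1,1))]
q=proj('scene',np.array(c)); print(q.round(1))
b=p[180:230,190:260]; b=cv2.resize(b,None,fx=10,fy=10,interpolation=cv2.INTER_CUBIC)
for k in (0,4):
    cv2.polylines(b,[np.int32((q[k:k+4]-[190,180]+.5)*10)],True,(0,255,0) if k else (0,0,255),1)
cv2.imwrite('pics/z1.png',b)
E
```

```text
[[211.6 224.6]
 [202.3 211.6]
 [243.1 193.2]
 [253.  205.1]
 [210.4 218.4]
 [201.  205.3]
 [242.5 186.8]
 [252.6 198.8]]
```

View pics/z1.png

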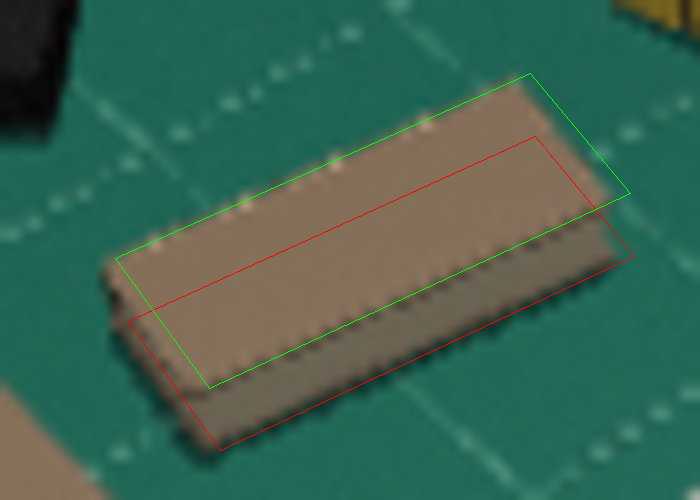

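The zoomed scene view shows the projected book outline about 1.3 px right of the real book. That matches the 4 mm offset between cameras seen on the pad, so I use the mean. Moving over the book now.

Request:
play_rows(
  plan=[
    [[38.9,-7.5,6],[0,0,0],85],
    [[38.9,-7.5,6],[0,0,0],85],
    [[38.9,-7.5,6],[0,0,0],85],
    [[38.9,-7.5,6],[0,0,0],85],
    [[38.9,-7.5,6],[0,0,0],85],
    [[38.9,-7.5,6],[0,0,0],85],
    [[38.9,-7.5,6],[0,0,0],85],
    [[38.9,-7.5,6],[0,0,0],85],
    [[38.9,-7.5,6],[0,0,0],85],
    [[38.9,-7.5,6],[0,0,0],85],
  ],
)

```text
t: 0.93
tcp_pos: [513.7, -300.8, 132.9]
tcp_rot: [-3.1, -0.508, 0.001]
contact_force: [-0.1, -0.8, 0.0]
grip_width: 84.9
```

Request:
play_rows(
  plan=[
    [[0,0,0],[0,0,6.9],85],
    [[0,0,0],[0,0,6.9],85],
    [[0,0,0],[0,0,6.9],85],
    [[0,0,0],[0,0,7],85],
    [[0,0,0],[0,0,0],85],
    [[0,0,0],[0,0,0],85],
  ],
)

```text
t: 1.43
tcp_pos: [512.1, -302.2, 133.2]
tcp_rot: [-3.132, 0.243, 0.001]
contact_force: [0.4, -0.3, 1.3]
grip_width: 85.2
```

```bash
python3 - <<'E'
from h import *
go(513,-300.3,4,-9.05)
E
```

```text
t 1.43
pos [ 512.1 -302.2  133.2]
yaw -8.88
tilt [-0.001 -0.    -1.   ]
shift [  0.6  -2.  129.2]
n 3.0988596193758258
F [ 0.4 -0.3  1.3]
w 85.2
q [-42.  29.  78.   0.  72.  57.]
turn_z_deg 0.17
shift_after_turn [  0.5  -2.  129.2]
```

Request:
play_rows(
  plan=[
    [[0.6,-2,35],[0,0,0],85],
    [[0,0,35],[0,0,0],85],
    [[0,0,25],[0,0,0],85],
    [[0,0,18],[0,0,0],85],
    [[0,0,10],[0,0,0],85],
    [[0,0,6],[0,0,0],85],
    [[0,0,0],[0,0,0],85],
  ],
)

```text
t: 2.02
tcp_pos: [512.9, -300.4, 3.9]
tcp_rot: [-3.131, 0.247, 0.001]
contact_force: [-1.1, -0.3, -0.4]
grip_width: 84.8
```

```bash
python3 - <<'E'
from h import *
go(513,-300.3,4,-9.05)
snap('scene','1',(180,150,320,260),5)
E
```

```text
t 2.02
pos [ 512.9 -300.4    3.9]
yaw -9.01
tilt [-0.001 -0.001 -1.   ]
shift [ 0.  -0.1 -0.1]
n 0.0026601080455210626
F [-1.1 -0.3 -0.4]
w 84.8
q [-42.  38.  85.  -0.  57.  57.]
turn_z_deg 0.04
shift_after_turn [ 0.  -0.1 -0.1]
```

View pics/scene1.png

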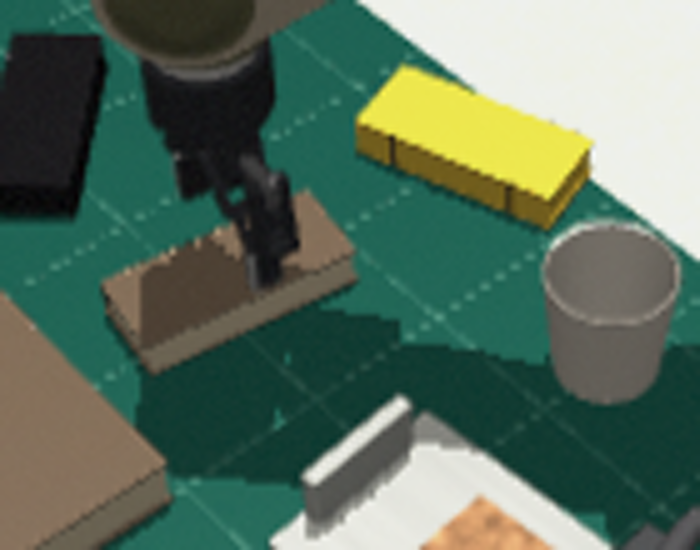

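The fingers stand clear on both sides of the book, with the near finger at about (268,280). I'll go slightly lower and close.

Request:
play_rows(
  plan=[
    [[0,0,5],[0,0,0],85],
    [[0,0,0],[0,0,0],60],
    [[0,0,0],[0,0,0],50],
    [[0,0,0],[0,0,0],50],
    [[0,0,0],[0,0,0],50],
    [[0,0,0],[0,0,0],50],
  ],
  grip_force=35,
)

```text
t: 2.57
tcp_pos: [513.3, -300.5, -0.2]
tcp_rot: [3.131, -0.249, 0.001]
contact_force: [-0.1, -0.9, -0.4]
grip_width: 50.2
```

Request:
play_rows(
  plan=[
    [[0,0,-10],[0,0,0],50],
    [[0,0,-25],[0,0,0],50],
    [[0,0,-38],[0,0,0],50],
    [[0,0,-38],[0,0,0],50],
    [[0,0,-20],[0,0,0],50],
    [[0,0,0],[0,0,0],50],
  ],
)

```text
t: 3.07
tcp_pos: [515.0, -301.9, 136.7]
tcp_rot: [3.126, -0.248, 0.012]
contact_force: [0.3, -1.2, 0.3]
grip_width: 50.3
```

```bash
python3 - <<'E'
from h import *
go(551,25.5,130,94.95)
snap('scene','2',(180,120,320,230),5)
snap('top','2',(280,140,420,250),5)
E
```

```text
t 3.07
pos [ 515.  -301.9  136.7]
yaw -9.08
tilt [ 0.008  0.005 -1.   ]
shift [ -16.2 -329.     4.8]
n 7.901131263692426
F [ 0.3 -1.2  0.3]
w 50.3
q [-42.  29.  78.   0.  72.  57.]
turn_z_deg -104.03
shift_after_turn [323.1  64.1   6.7]
```

View pics/scene2.png

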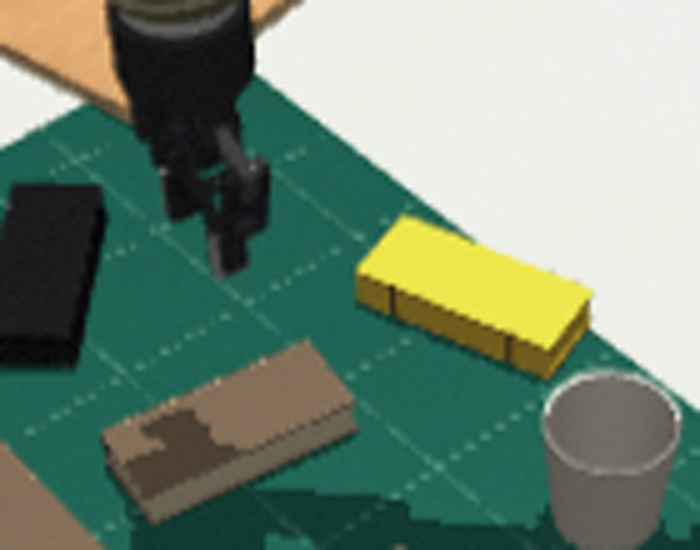

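View pics/top2.png

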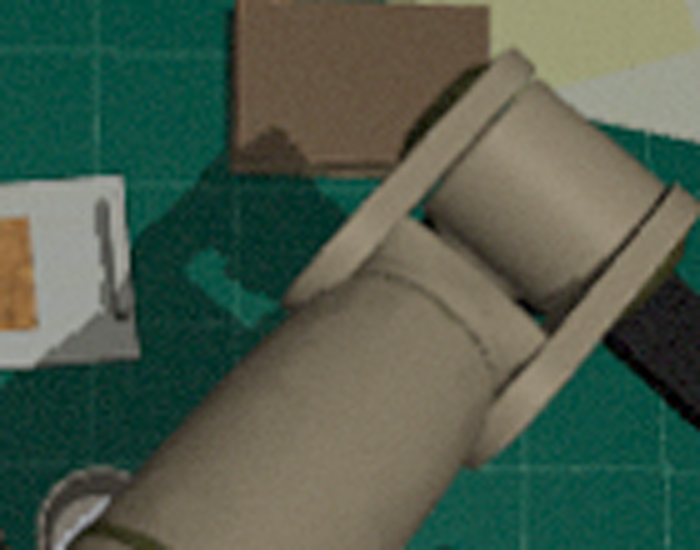

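The fingers closed to 50 mm without touching and the book has not moved: its near corner is still at about (211,218). I'm checking where the finger tips really are.

```bash
python3 - <<'E'
from h import *
np.set_printoptions(precision=1,suppress=True)
o=np.array([180,120]);
a=np.radians(80.95);v=np.array([np.cos(a),np.sin(a),0])
print('tcp2',(proj('scene',[515,-301.9,136.7])-o)*5)
for h in(0,10,20,30): print(h,((proj('scene',[np.array([515,-301.9,136.7+h])+s*25*v for s in(-1,1)])-o)*5).round().tolist())
o=np.array([180,150]);
for h in(0,13,20,30): print('open',h,((proj('scene',[np.array([513,-300.4,3.9+h])+s*v*w for s in(-1,1) for w in (42,57)])-o)*5).round().tolist())
print(read_state()['grip_width'])
d=np.load('pics/scene2d.npy'); 
q=(180+230/5,120+265/5); print(d[int(q[1]),int(q[0])])
uv=[(x,y) for y in range(150,176) for x in range(210,236)]
c=get_calibration('scene');
for x,y in[(225,168),(226,172),(227,160),(224,173)]:
    o_,vv=ray('scene',(x,y)); n=c['T'][:3,2]; print((x,y),o_+vv[0]*d[y,x])
E
```

```text
tcp2 [[212.7 290.5]]
0 [[193.0, 266.0], [233.0, 315.0]]
10 [[191.0, 254.0], [231.0, 303.0]]
20 [[189.0, 241.0], [230.0, 291.0]]
30 [[188.0, 229.0], [228.0, 279.0]]
open 0 [[206.0, 249.0], [195.0, 235.0], [269.0, 331.0], [280.0, 346.0]]
open 13 [[204.0, 235.0], [193.0, 221.0], [267.0, 317.0], [279.0, 333.0]]
open 20 [[203.0, 228.0], [192.0, 214.0], [266.0, 310.0], [278.0, 325.0]]
open 30 [[201.0, 217.0], [190.0, 203.0], [265.0, 299.0], [277.0, 315.0]]
50.01776890017818
1182.6965
(225, 168) [ 534.8 -250.7  224.8]
(226, 172) [ 525.  -263.5  194.8]
(227, 160) [ 531.8 -240.7  258.8]
(224, 173) [ 526.7 -271.8  186.1]
```

```bash
cat >> h.py <<'E'
def cloud(n,d,box):
    x0,y0,x1,y1=box; yy,xx=np.mgrid[y0:y1,x0:x1]; uv=np.c_[xx.ravel(),yy.ravel()]
    o,v=ray(n,uv); return uv,o+v*d[uv[:,1],uv[:,0]][:,None]
E
python3 - <<'E'
from h import *
np.set_printoptions(precision=0,suppress=True)
d=np.load('pics/scene2d.npy')
for y in range(150,178,2):
    uv,X=cloud('scene',d,(210,y,236,y+1)); k=X[:,2]>60
    print(y,[(int(u),*X_.round().astype(int).tolist()) for u,X_ in zip(uv[k][:,0],X[k])][::3])
E
```

```text
150 [(210, 523, -336, 228), (213, 514, -334, 224), (216, 536, -282, 269), (219, 530, -276, 270), (222, 529, -263, 278), (225, 524, -256, 280), (228, 998, 473, 1010)]
152 [(210, 525, -333, 224), (213, 519, -328, 223), (216, 535, -285, 260), (219, 529, -279, 261), (222, 527, -268, 266), (225, 527, -254, 275), (228, 524, -244, 280), (231, 517, -240, 279)]
154 [(212, 518, -336, 211), (215, 514, -327, 214), (218, 533, -280, 255), (224, 533, -249, 275), (227, 530, -240, 279), (230, 523, -236, 278), (233, 514, -236, 273)]
156 [(212, 522, -331, 209), (215, 514, -327, 206), (218, 536, -276, 253), (221, 524, -279, 243), (224, 538, -244, 274), (227, 534, -235, 278), (230, 525, -234, 273), (233, 515, -236, 266)]
158 [(212, 521, -334, 199), (215, 515, -328, 199), (218, 538, -274, 248), (221, 528, -274, 242), (224, 536, -247, 264), (227, 533, -238, 268), (230, 525, -236, 264), (233, 515, -236, 259)]
160 [(212, 521, -337, 188), (215, 515, -329, 191), (218, 507, -326, 188), (221, 530, -273, 236), (225, 536, -243, 260), (228, 529, -241, 257), (231, 520, -240, 252)]
162 [(213, 522, -331, 185), (216, 514, -326, 184), (219, 505, -325, 179), (222, 530, -269, 232), (225, 536, -246, 251), (228, 528, -243, 247), (231, 519, -242, 243)]
164 [(214, 520, -329, 178), (222, 532, -267, 227), (225, 536, -246, 244), (228, 523, -251, 232), (231, 516, -247, 231)]
166 [(221, 532, -274, 214), (224, 534, -255, 229), (227, 530, -247, 232), (230, 521, -246, 227)]
168 [(221, 531, -278, 203), (224, 535, -256, 221), (227, 530, -248, 224)]
170 [(222, 532, -271, 202), (225, 527, -265, 203), (228, 518, -263, 198)]
172 [(222, 531, -274, 191), (225, 526, -266, 194), (228, 519, -262, 192)]
174 [(222, 532, -275, 183), (225, 527, -266, 186), (228, 515, -269, 177)]
176 []
```

```bash
python3 - <<'E'
from h import *
np.set_printoptions(precision=1,suppress=True)
d=np.load('pics/scene0d.npy')
for n,u,v in(('book',225,203),('mat',280,230),('pad',285,270),('big',180,235),('pot rim',0,0)):
    uv,X=cloud('scene',d,(u,v,u+2,v+2)); print(n,X.mean(0))
d=np.load('pics/top0d.npy')
for n,u,v in(('book',357,208),('mat',330,200),('pad',262,196),('big',352,156),('hub',202,187)):
    uv,X=cloud('top',d,(u,v,u+2,v+2)); print(n,X.mean(0))
E
```

```text
book [ 517.6 -300.4   27.9]
mat [ 446.  -120.7   -1.9]
pad [549.8  13.1  32.1]
big [ 697.3 -280.5   36.9]
pot rim [  676.5 -1377.6   358.9]
book [ 509.1 -303.    30.2]
mat [ 541.7 -213.7    2.8]
pad [546.4  24.8  34.7]
big [ 693.3 -288.5   38.1]
hub [531.5 194.3 222.7]
```

Request:
play_rows(
  plan=[
    [[0,0,0],[0,0,0],0],
    [[0,0,0],[0,0,0],0],
    [[0,0,0],[0,0,0],0],
    [[0,0,0],[0,0,0],0],
    [[0,0,0],[0,0,0],0],
  ],
)

```text
t: 3.58
tcp_pos: [513.0, -300.4, 130.0]
tcp_rot: [-3.131, 0.249, 0.001]
contact_force: [-0.4, -0.7, 0.8]
grip_width: -0.1
```

```bash
python3 - <<'E'
from h import *
go(513,-300,130)
d=snap('scene','3',(180,120,320,230),5)
print((proj('scene',read_state()['tcp_pos'])-[180,120])*5)
for y in range(160,182,2):
    uv,X=cloud('scene',d,(210,y,236,y+1)); k=X[:,2]>60
    print(y,[(int(u),*X_.round().astype(int).tolist()) for u,X_ in zip(uv[k][:,0],X[k])][::3])
E
```

```text
t 3.58
pos [ 513.  -300.4  130. ]
yaw -9.09
tilt [-0.001 -0.    -1.   ]
shift [-0.1 -0.4  0. ]
n 0.008778050723248554
F [-0.4 -0.7  0.8]
w -0.1
q [-42.  30.  78.   0.  72.  57.]
[[217.86027498 298.18492634]]
160 [(214, 998, 473, 1010), (217, 527, -299, 217), (220, 524, -287, 223), (223, 532, -260, 246), (226, 533, -243, 258), (229, 525, -241, 254), (232, 514, -244, 246)]
162 [(217, 526, -303, 206), (220, 524, -289, 215), (223, 534, -258, 241), (226, 534, -243, 251), (229, 517, -255, 233)]
164 [(217, 525, -305, 197), (220, 531, -280, 217), (223, 532, -263, 230), (226, 516, -273, 213)]
166 [(217, 526, -305, 189), (220, 522, -296, 194), (223, 514, -293, 191), (226, 998, 473, 1010)]
168 [(218, 525, -303, 183), (221, 524, -288, 193), (224, 514, -289, 185)]
170 [(218, 525, -305, 173), (221, 523, -291, 182), (224, 515, -289, 178)]
172 [(220, 524, -296, 172), (223, 516, -293, 168)]
174 []
176 []
178 [(231, 998, 473, 1010)]
180 []
```

View pics/scene3.png

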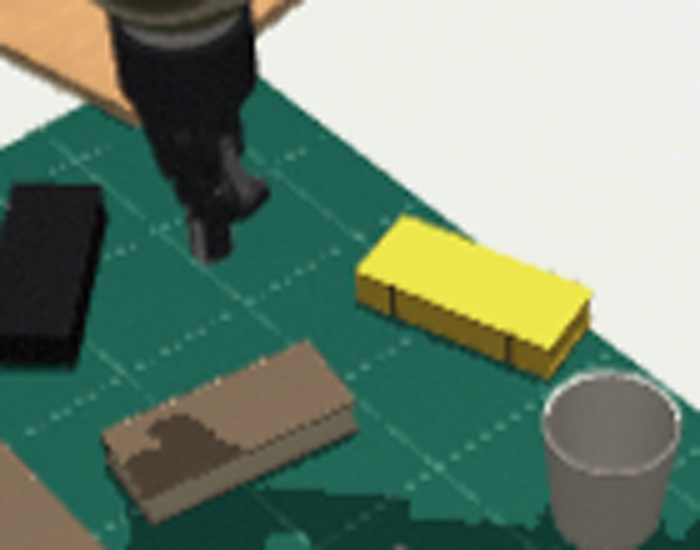

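With the fingers shut, the real tips are at zoomed (210,258), while the reported TCP projects to (218,298). That puts the fingers about 33 mm higher than reported. I'll confirm by touching the bare mat gently.

Request:
play_rows(
  plan=[
    [[0,-35,35],[0,0,0],0],
    [[0,-30,35],[0,0,0],0],
    [[0,0,35],[0,0,0],0],
    [[0,0,25],[0,0,0],0],
    [[0,0,10],[0,0,0],0],
    [[0,0,0],[0,0,0],0],
  ],
)

```text
t: 4.13
tcp_pos: [521.1, -243.9, -2.6]
tcp_rot: [-3.13, 0.249, 0.005]
contact_force: [0.4, -0.6, -0.1]
grip_width: 0.0
```

```bash
python3 - <<'E'
from h import *
go(513,-300,130)
d=snap('scene','4',(180,120,320,230),5)
print((proj('scene',read_state()['tcp_pos'])-[180,120])*5)
E
```

```text
t 4.13
pos [ 521.1 -243.9   -2.6]
yaw -9.1
tilt [-0.004 -0.002 -1.   ]
shift [   0.4   56.4 -132.7]
n 3.456958007758265
F [ 0.4 -0.6 -0.1]
w 0.0
q [-37.  37.  89.  -0.  55.  62.]
[[280.20297675 500.10877137]]
```

View pics/scene4.png

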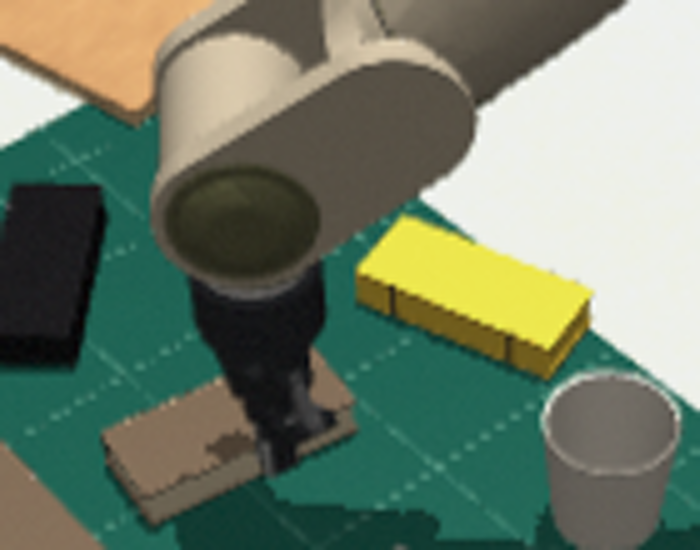

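The tips at zoomed (278,470) still sit above the reported point, which projects to (280,500). Continuing down.

Request:
play_rows(
  plan=[
    [[0,0,12],[0,0,0],0],
    [[0,0,2],[0,0,0],0],
    [[0,0,2],[0,0,0],0],
    [[0,0,0],[0,0,0],0],
  ],
)

```text
t: 4.52
tcp_pos: [522.2, -244.8, -16.4]
tcp_rot: [3.131, -0.249, 0.0]
contact_force: [0.4, 0.4, 0.9]
grip_width: 0.1
```

Request:
play_rows(
  plan=[
    [[0,0,2],[0,0,0],0],
    [[0,0,2],[0,0,0],0],
    [[0,0,0],[0,0,0],0],
  ],
)

```text
t: 4.77
tcp_pos: [522.0, -244.5, -20.8]
tcp_rot: [-3.132, 0.249, 0.0]
contact_force: [0.4, 0.5, -0.1]
grip_width: -0.2
```

Request:
play_rows(
  plan=[
    [[0,0,2],[0,0,0],0],
    [[0,0,1],[0,0,0],0],
    [[0,0,0],[0,0,0],0],
  ],
)

```text
t: 5.02
tcp_pos: [522.0, -244.5, -23.8]
tcp_rot: [-3.132, 0.249, 0.0]
contact_force: [-0.2, 0.0, -0.1]
grip_width: 0.1
```

Request:
play_rows(
  plan=[
    [[0,0,2],[0,0,0],0],
    [[0,0,1],[0,0,0],0],
    [[0,0,0],[0,0,0],0],
  ],
)

```text
t: 5.27
tcp_pos: [522.0, -244.5, -26.9]
tcp_rot: [-3.131, 0.249, 0.001]
contact_force: [0.3, -0.2, -0.1]
grip_width: -0.2
```

Request:
play_rows(
  plan=[
    [[0,0,2],[0,0,0],0],
    [[0,0,0],[0,0,0],0],
  ],
)

```text
t: 5.43
tcp_pos: [522.0, -244.5, -28.9]
tcp_rot: [-3.131, 0.249, 0.0]
contact_force: [-0.3, -0.6, -0.4]
grip_width: -0.3
```

Request:
play_rows(
  plan=[
    [[0,0,2],[0,0,0],0],
    [[0,0,0],[0,0,0],0],
  ],
)

```text
t: 5.6
tcp_pos: [522.0, -244.5, -30.9]
tcp_rot: [-3.131, 0.249, 0.001]
contact_force: [-0.2, 0.5, -0.6]
grip_width: 0.2
```

```bash
python3 - <<'E'
from h import *
go(513,-300,130)
d=snap('scene','5',(210,180,270,230),10)
E
```

```text
t 5.6
pos [ 522.  -244.5  -30.9]
yaw -9.09
tilt [-0. -0. -1.]
shift [-1.000e-01  5.620e+01 -1.609e+02]
n 4.087716244580679
F [-0.2  0.5 -0.6]
w 0.2
q [-37.  39.  89.   0.  51.  62.]
```

View pics/scene5.png

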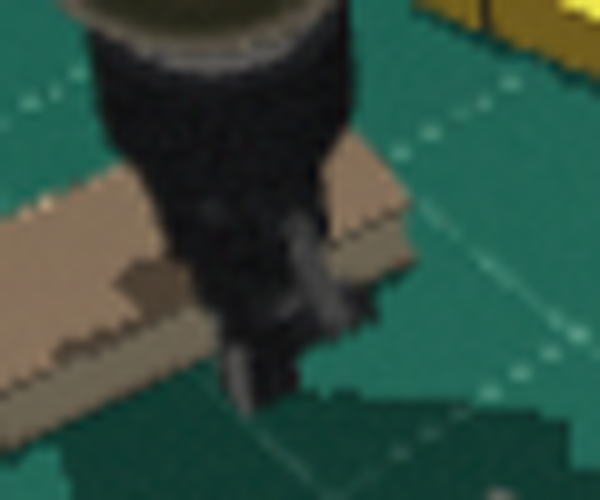

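Request:
play_rows(
  plan=[
    [[0,0,2],[0,0,0],0],
    [[0,0,0],[0,0,0],0],
  ],
)

```text
t: 5.82
tcp_pos: [522.0, -244.5, -32.9]
tcp_rot: [-3.132, 0.249, 0.0]
contact_force: [-0.5, -0.1, 1.1]
grip_width: 0.2
```

Request:
play_rows(
  plan=[
    [[0,0,2],[0,0,0],0],
    [[0,0,0],[0,0,0],0],
  ],
)

```text
t: 5.98
tcp_pos: [522.0, -244.5, -34.9]
tcp_rot: [-3.131, 0.249, 0.001]
contact_force: [-0.7, 0.3, 0.0]
grip_width: -0.3
```

Request:
play_rows(
  plan=[
    [[0,0,2],[0,0,0],0],
    [[0,0,0],[0,0,0],0],
  ],
)

```text
t: 6.15
tcp_pos: [521.9, -244.5, -36.9]
tcp_rot: [-3.131, 0.249, 0.001]
contact_force: [-0.1, -0.1, 0.0]
grip_width: -0.0
```

```bash
python3 - <<'E'
from h import *
s=read_state();print(s['tcp_pos'],s['contact_force'])
print(plane('scene',[(235.3,220.8)],0),plane('scene',[(235.3,220.8)],5))
E
```

```text
[ 521.94958316 -244.49414124  -36.94308397] [-0.06304185 -0.11413194  0.00950012]
[[ 526.05822734 -243.39866542    0.        ]] [[ 528.39295075 -239.85581918    5.        ]]
```

Request:
play_rows(
  plan=[
    [[0,0,1.5],[0,0,0],0],
    [[0,0,0],[0,0,0],0],
  ],
)

```text
t: 6.32
tcp_pos: [522.2, -244.7, -37.7]
tcp_rot: [3.132, -0.249, 0.0]
contact_force: [-1.8, 0.3, 6.2]
grip_width: -0.2
```

Request:
play_rows(
  plan=[
    [[0,0,1.5],[0,0,0],0],
    [[0,0,0],[0,0,0],0],
  ],
)

```text
t: 6.48
tcp_pos: [522.3, -244.7, -37.8]
tcp_rot: [3.131, -0.248, 0.0]
contact_force: [-7.0, 3.3, 19.1]
grip_width: -0.0
```

Request:
play_rows(
  plan=[
    [[0,0,1.5],[0,0,0],0],
    [[0,0,0],[0,0,0],0],
  ],
)

```text
t: 6.65
tcp_pos: [522.3, -244.7, -37.9]
tcp_rot: [3.131, -0.248, 0.0]
contact_force: [-12.2, 6.9, 33.8]
grip_width: 0.1
```

```bash
python3 - <<'E'
from h import *
s=read_state();print(s['tcp_pos'],s['contact_force'])
d=snap('scene','6',(210,180,270,230),10)
E
```

```text
[ 522.28029108 -244.74709686  -37.89523038] [-12.24560101   6.89305818  33.83839596]
```

View pics/scene6.png

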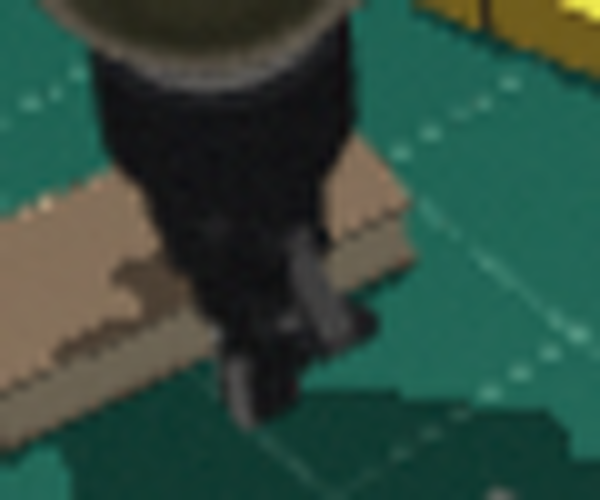

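Contact comes at reported z = -37.5, so the true tip height is the reported z plus 37.5; the lateral offset is small. I'll lift and go back to the book with that correction.

Request:
play_rows(
  plan=[
    [[0,0,-20],[0,0,0],85],
    [[0,0,-35],[0,0,0],85],
    [[0,0,-40],[0,0,0],85],
    [[0,0,-20],[0,0,0],85],
    [[0,28,0],[0,0,0],85],
    [[0,28,0],[0,0,0],85],
    [[0,0,0],[0,0,0],85],
    [[0,0,0],[0,0,0],85],
  ],
)

```text
t: 7.37
tcp_pos: [512.8, -300.7, 73.6]
tcp_rot: [-3.131, 0.252, 0.0]
contact_force: [-0.3, 0.9, 0.8]
grip_width: 85.0
```

```bash
sed -i 's/d=Rm.T@(np.array(\[x,y,z\])-p)/z=z-37.5; d=Rm.T@(np.array([x,y,z])-p)/' h.py; python3 - <<'E'
from h import *
print(plane('scene',[(236.5,221)],0))
go(513,-300.3,-4,-9.05)
snap('scene','7',(180,120,320,230),5)
E
```

```text
[[ 5.23777615e+02 -2.40237437e+02 -1.13686838e-13]]
t 7.37
pos [ 512.8 -300.7   73.6]
yaw -9.2
tilt [-0. -0. -1.]
shift [ 1.000e-01 -4.000e-01  1.151e+02]
n 2.7607473795942163
F [-0.3  0.9  0.8]
w 85.0
q [-42.  33.  82.   0.  65.  58.]
turn_z_deg -0.15
shift_after_turn [ 1.000e-01 -4.000e-01  1.151e+02]
```

View pics/scene7.png

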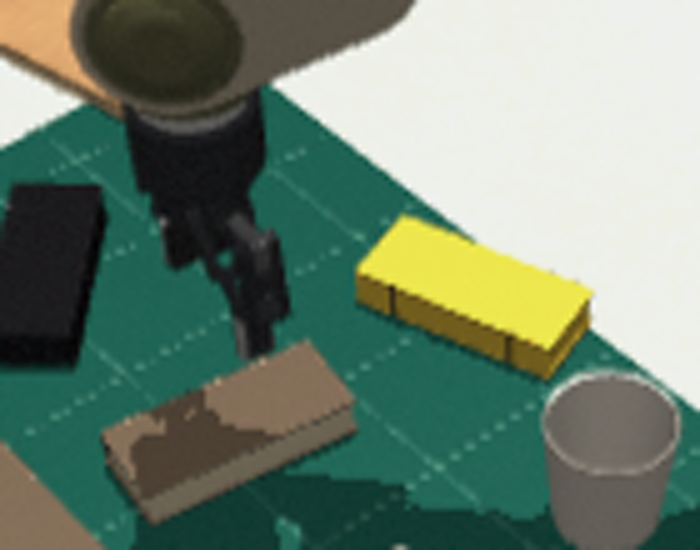

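Request:
play_rows(
  plan=[
    [[0,0,35],[0,0,0],85],
    [[0,0,30],[0,0,0],85],
    [[0,0,18],[0,0,0],85],
    [[0,0,6],[0,0,0],85],
    [[0,0,4],[0,0,0],85],
    [[0,0,0],[0,0,0],85],
  ],
)

```text
t: 7.92
tcp_pos: [513.6, -299.5, -18.9]
tcp_rot: [3.132, -0.248, 0.0]
contact_force: [0.2, 0.7, -0.1]
grip_width: 85.0
```

Request:
play_rows(
  plan=[
    [[0,0,8],[0,0,0],85],
    [[0,0,8],[0,0,0],85],
    [[0,0,5],[0,0,0],85],
    [[0,0,0],[0,0,0],85],
  ],
)

```text
t: 8.25
tcp_pos: [512.8, -299.5, -41.2]
tcp_rot: [-3.131, 0.249, 0.002]
contact_force: [-0.5, 0.2, 0.2]
grip_width: 84.9
```

```bash
python3 - <<'E'
from h import *
go(513,-300.3,-4,-9.05)
snap('scene','8',(180,150,320,260),5)
E
```

```text
t 8.25
pos [ 512.8 -299.5  -41.2]
yaw -9.09
tilt [-0.001 -0.001 -1.   ]
shift [0.4 0.8 0.3]
n 0.02238063180572246
F [-0.5  0.2  0.2]
w 84.9
q [-42.  42.  86.   0.  52.  58.]
turn_z_deg -0.04
shift_after_turn [0.4 0.8 0.3]
```

View pics/scene8.png

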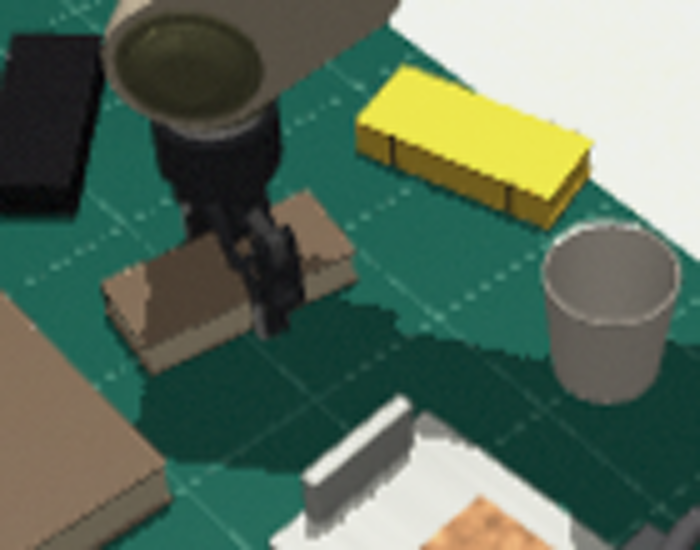

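The fingers now reach down beside the book, with the tip at about (272,335) below its top edge. Closing.

Request:
play_rows(
  plan=[
    [[0,0,0],[0,0,0],60],
    [[0,0,0],[0,0,0],50],
    [[0,0,0],[0,0,0],50],
    [[0,0,0],[0,0,0],50],
    [[0,0,0],[0,0,0],50],
  ],
  grip_force=40,
)

```text
t: 8.72
tcp_pos: [513.6, -300.3, -39.5]
tcp_rot: [3.131, -0.249, 0.002]
contact_force: [-0.7, -1.0, 5.8]
grip_width: 63.5
```

Request:
play_rows(
  plan=[
    [[0,0,-10],[0,0,0],50],
    [[0,0,-25],[0,0,0],50],
    [[0,0,-38],[0,0,0],50],
    [[0,0,-30],[0,0,0],50],
    [[0,0,-10],[0,0,0],50],
    [[0,0,0],[0,0,0],50],
  ],
)

```text
t: 9.22
tcp_pos: [514.2, -300.6, 75.6]
tcp_rot: [3.129, -0.248, 0.006]
contact_force: [-0.3, -0.4, -2.8]
grip_width: 63.3
```

```bash
python3 - <<'E'
from h import *
go(551,25.5,130,94.95)
snap('scene','9',(180,120,320,230),5)
E
```

```text
t 9.22
pos [ 514.2 -300.6   75.6]
yaw -9.08
tilt [ 0.004  0.002 -1.   ]
shift [ -15.  -327.7  -17.7]
n 7.879146504996279
F [-0.3 -0.4 -2.8]
w 63.3
q [-42.  33.  82.   0.  65.  58.]
turn_z_deg -104.03
shift_after_turn [321.7  64.8 -16.9]
```

View pics/scene9.png

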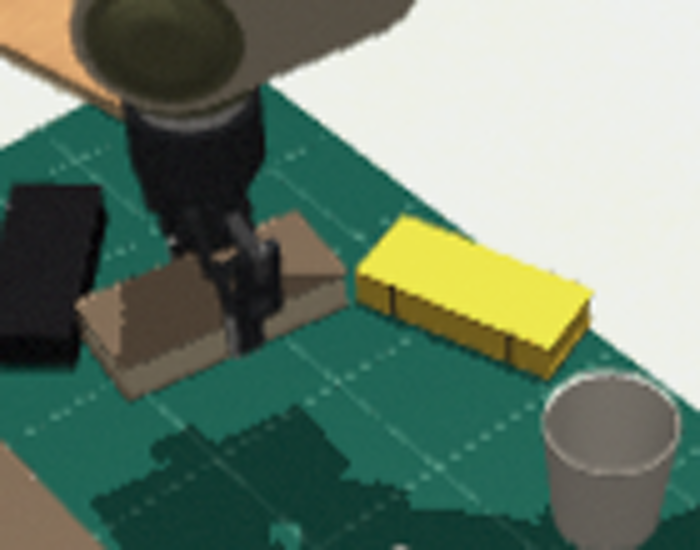

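The book is held (opening 63.3 mm, lifted level). I'll turn it 104° and carry it over the pad.

Request:
play_rows(
  plan=[
    [[0,0,0],[0,0,-7],50],
    [[0,0,0],[0,0,-7],50],
    [[0,0,0],[0,0,-7],50],
    [[0,0,0],[0,0,-7],50],
    [[0,0,0],[0,0,-7],50],
    [[0,0,0],[0,0,-7],50],
    [[0,0,0],[0,0,-7],50],
    [[0,0,0],[0,0,-7],50],
    [[0,0,0],[0,0,-7],50],
    [[0,0,0],[0,0,-7],50],
  ],
)

```text
t: 10.1
tcp_pos: [512.2, -299.0, 70.2]
tcp_rot: [-2.7, -1.598, 0.002]
contact_force: [0.4, 0.4, -2.3]
grip_width: 63.5
```

Request:
play_rows(
  plan=[
    [[0,0,0],[0,0,-7],50],
    [[0,0,0],[0,0,-7],50],
    [[0,0,0],[0,0,-7],50],
    [[0,0,0],[0,0,-7],50],
    [[0,0,0],[0,0,-6],50],
    [[0,0,0],[0,0,0],50],
  ],
)

```text
t: 10.6
tcp_pos: [512.2, -299.0, 70.4]
tcp_rot: [-2.117, -2.315, 0.0]
contact_force: [-1.0, 0.5, -0.7]
grip_width: 63.3
```

```bash
python3 - <<'E'
from h import *
go(551,25.5,130,94.95)
E
```

```text
t 10.6
pos [ 512.2 -299.    70.4]
yaw 95.12
tilt [ 0.003 -0.003 -1.   ]
shift [319.8  67.5 -21.3]
n 7.855504703453371
F [-1.   0.5 -0.7]
w 63.3
q [-42.  33.  82.   0.  65. -47.]
turn_z_deg 0.17
shift_after_turn [320.   66.6 -22.1]
```

Request:
play_rows(
  plan=[
    [[20,4,-3],[0,0,0.2],50],
    [[36,7.5,-3],[0,0,0],50],
    [[36,7.5,0],[0,0,0],50],
    [[36,7.5,0],[0,0,0],50],
    [[36,7.5,0],[0,0,0],50],
    [[36,7.5,0],[0,0,0],50],
    [[36,7.5,0],[0,0,0],50],
    [[36,7.5,0],[0,0,0],50],
    [[30,6,0],[0,0,0],50],
    [[18,4,0],[0,0,0],50],
  ],
)

```text
t: 11.43
tcp_pos: [552.1, 27.7, 77.3]
tcp_rot: [-2.128, -2.307, 0.002]
contact_force: [0.5, 1.2, -1.6]
grip_width: 63.7
```

Request:
play_rows(
  plan=[
    [[0,0,0],[0,0,0],50],
    [[0,0,0],[0,0,0],50],
  ],
)

```text
t: 11.6
tcp_pos: [552.4, 25.2, 77.5]
tcp_rot: [-2.128, -2.308, 0.002]
contact_force: [0.3, 0.1, -1.9]
grip_width: 63.4
```

```bash
python3 - <<'E'
from h import *
go(551,25.5,32.5,94.95)
snap('scene','10',(210,180,400,330),4)
snap('top','10',(150,130,340,270),4)
E
```

```text
t 11.6
pos [552.4  25.2  77.5]
yaw 94.66
tilt [ 0.    -0.002 -1.   ]
shift [ 0.4 -1.2 82.5]
n 1.979794368615309
F [ 0.3  0.1 -1.9]
w 63.4
q [-10.  28.  89.  -0.  63. -14.]
turn_z_deg -0.29
shift_after_turn [ 0.5 -1.4 82.5]
```

View pics/scene10.png

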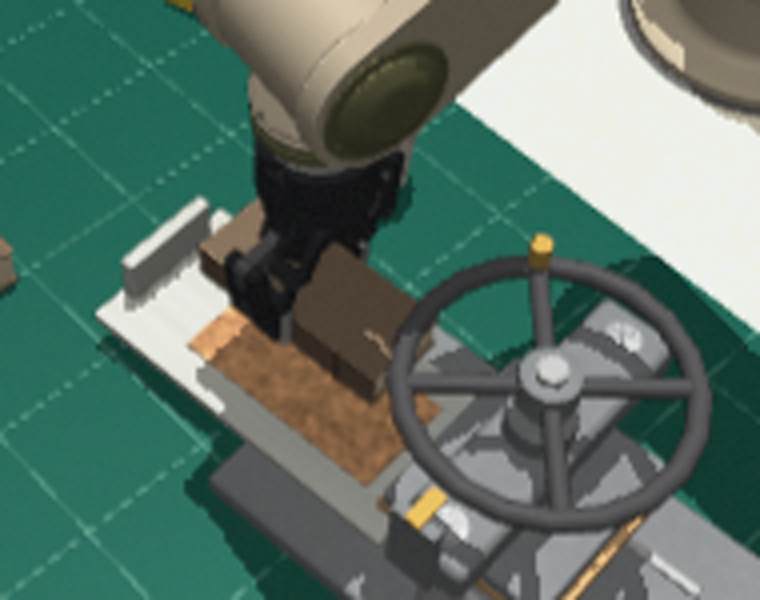

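View pics/top10.png

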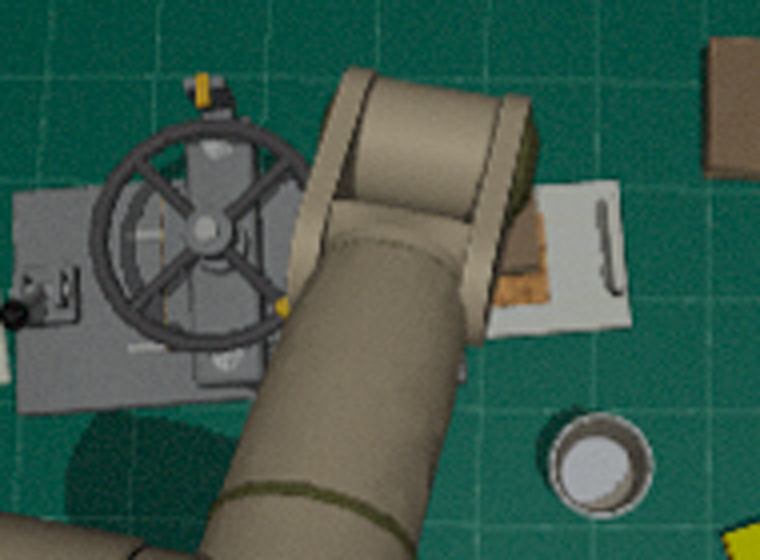

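```bash
python3 - <<'E'
from h import *
d=np.load('pics/top10d.npy')
np.set_printoptions(precision=0,suppress=True)
for y in range(150,216,6):
    uv,X=cloud('top',d,(215,y,250,y+1)); k=X[:,2]>240
    if k.any():
        i=np.argmax(X[k][:,1]); print(y,X[k][i], X[k][:,2].min())
d=np.load('pics/scene10d.npy')
# lower edge of wide wrist: max y among points by height
uv,X=cloud('scene',d,(210,120,400,330)); 
for z in range(120,400,20):
    k=(abs(X[:,2]-z)<10)&(X[:,1]<100)&(X[:,1]>-60)&(X[:,0]<660)
    if k.any(): print(z,X[k].min(0),X[k].max(0))
E
```

```text
150 [586.  78. 410.] 388.4304268508382
156 [573.  86. 400.] 400.44863891730336
162 [559.  92. 393.] 392.58357413760746
168 [530.  87. 436.] 404.64948015238565
174 [514.  91. 443.] 386.8272080069602
180 [496.  93. 454.] 373.9457812798555
186 [481.  95. 456.] 443.08019123622626
192 [466.  96. 456.] 444.87681747072577
198 [454. 100. 446.] 446.4676496926379
204 [442. 101. 435.] 434.3826018499868
210 [420.  96. 475.] 475.0726223898125
120 [ 40. -60. 110.] [596. 100. 130.]
140 [ 40. -57. 130.] [599. 100. 150.]
160 [ 42. -59. 150.] [615.  42. 170.]
180 [ 51. -58. 170.] [619.  44. 190.]
200 [ 52. -60. 190.] [622.  45. 210.]
220 [ 47. -59. 210.] [623.  46. 230.]
240 [ 45. -57. 230.] [594.  63. 250.]
260 [ 51. -47. 250.] [592.  63. 270.]
280 [ 60. -34. 270.] [592.  63. 290.]
300 [568.  -1. 290.] [594.  54. 310.]
320 [545. -10. 310.] [596.  86. 330.]
340 [513. -26. 330.] [602.  93. 350.]
360 [460. -40. 350.] [609.  99. 370.]
380 [453. -40. 370.] [609. 100. 390.]
```

Request:
play_rows(
  plan=[
    [[0.5,-1.4,25],[0,0,-0.3],50],
    [[0,0,30],[0,0,0],50],
    [[0,0,15],[0,0,0],50],
    [[0,0,6],[0,0,0],50],
    [[0,0,0],[0,0,0],50],
  ],
)

```text
t: 12.12
tcp_pos: [550.9, 24.0, 1.6]
tcp_rot: [-2.123, -2.312, 0.002]
contact_force: [0.2, -0.5, -2.0]
grip_width: 63.7
```

```bash
python3 - <<'E'
from h import *
go(551,25.5,32.5,94.95)
snap('scene','11',(220,210,370,330),5)
snap('top','11',(180,140,320,250),5)
E
```

```text
t 12.12
pos [550.9  24.    1.6]
yaw 94.89
tilt [ 0.001 -0.003 -1.   ]
shift [1.5 0.2 6.6]
n 0.1623381415752349
F [ 0.2 -0.5 -2. ]
w 63.7
q [-10.  34.  93.  -0.  53. -15.]
turn_z_deg -0.06
shift_after_turn [1.5 0.2 6.6]
```

View pics/scene11.png

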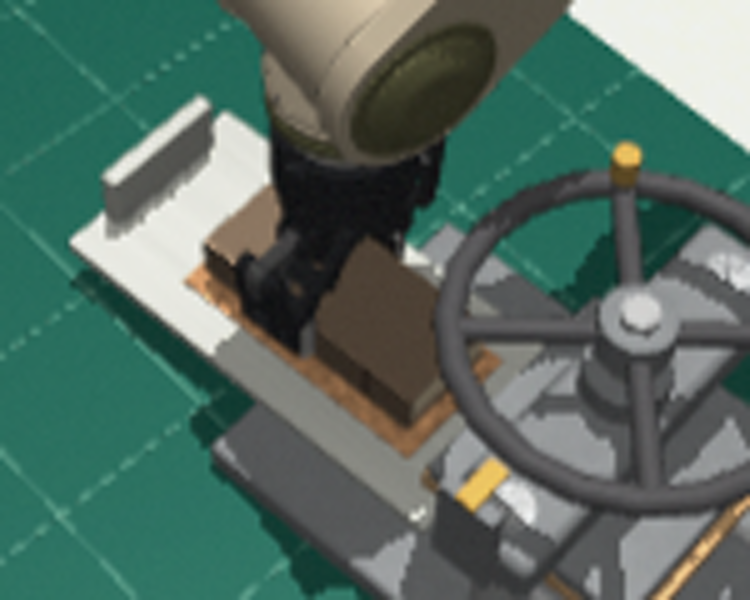

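View pics/top11.png

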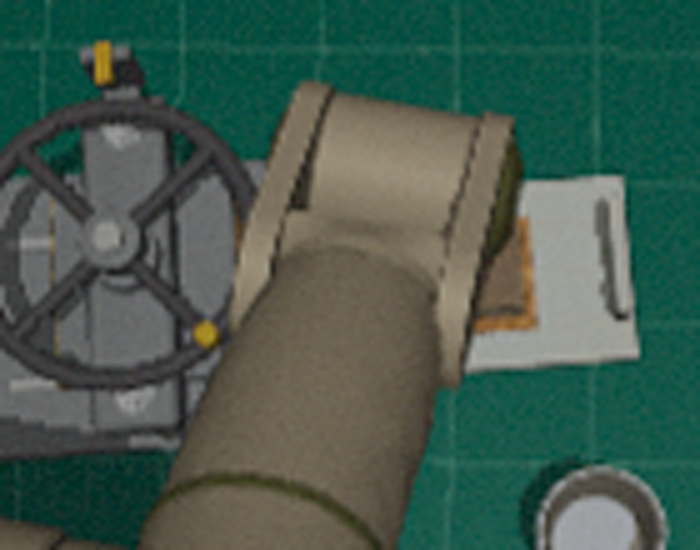

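```bash
python3 - <<'E'
from h import *
np.set_printoptions(precision=1,suppress=True)
a=np.radians(94.95);u=np.array([np.cos(a),np.sin(a)]);v=np.array([-u[1],u[0]])
c=np.array([551,25.5])
f=lambda x,y:(220+x/5-.4,210+y/5-.4)
g=lambda x,y:(180+x/5-.4,140+y/5-.4)
def pf(n,uv,z): X=plane(n,[uv],z)[0,:2]-c; return X@u,X@v
print('pad near-home corner',pf('scene',f(405,457),34))
print('pad far end near corner',pf('scene',f(188,280),34), 'home far',pf('scene',f(500,357),34))
print('book left top',pf('scene',f(205,243),70),'bottom near',pf('scene',f(412,420),40),'top near',pf('scene',f(412,396),70), 'home right bottom',pf('scene',f(478,355),40))
print('pad top cam corner',pf('top',g(540,328),34),pf('top',g(528,220),34))
print('book top cam corner',pf('top',g(523,308),70),pf('top',g(523,290),70))
E
```

```text
pad near-home corner (np.float64(81.02714652313423), np.float64(-41.89781732301043))
pad far end near corner (np.float64(-80.05039616782747), np.float64(-40.269061521707556)) home far (np.float64(79.02385292523618), np.float64(39.18444704022158))
book left top (np.float64(-72.26987717451833), np.float64(-33.23195616487742)) bottom near (np.float64(71.4184850175447), np.float64(-25.551236526482334)) top near (np.float64(72.61414878653211), np.float64(-29.0626663812556)) home right bottom (np.float64(71.52893545547674), np.float64(28.871961539029368))
pad top cam corner (np.float64(-84.25332390158479), np.float64(41.397952542683704)) (np.float64(-81.84176892253137), np.float64(-35.337407009402845))
book top cam corner (np.float64(-72.804923127354), np.float64(33.74883616834502)) (np.float64(-73.73622333011298), np.float64(21.470727283507163))
```

The book is centred over the pad to within about 2 mm. Lowering and releasing.

Request:
play_rows(
  plan=[
    [[0.5,0,2],[0,0,0],50],
    [[0,0,2],[0,0,0],50],
    [[0,0,1],[0,0,0],50],
    [[0,0,0],[0,0,0],50],
  ],
)

```text
t: 12.55
tcp_pos: [551.8, 25.4, -2.0]
tcp_rot: [2.122, 2.316, 0.0]
contact_force: [0.0, 0.6, -1.2]
grip_width: 63.0
```

Request:
play_rows(
  plan=[
    [[0,0,1],[0,0,0],50],
    [[0,0,0],[0,0,0],50],
  ],
)

```text
t: 12.72
tcp_pos: [551.7, 25.4, -3.1]
tcp_rot: [-2.122, -2.316, 0.0]
contact_force: [-0.1, 0.6, -1.0]
grip_width: 63.3
```

Request:
play_rows(
  plan=[
    [[0,0,1],[0,0,0],50],
    [[0,0,0],[0,0,0],50],
  ],
)

```text
t: 12.88
tcp_pos: [551.7, 25.4, -4.2]
tcp_rot: [-2.122, -2.316, 0.0]
contact_force: [-0.2, 0.1, -2.4]
grip_width: 63.5
```

Request:
play_rows(
  plan=[
    [[0,0,1],[0,0,0],50],
    [[0,0,0],[0,0,0],50],
  ],
)

```text
t: 13.05
tcp_pos: [551.6, 25.4, -5.3]
tcp_rot: [-2.122, -2.316, 0.0]
contact_force: [0.3, 0.0, -1.6]
grip_width: 63.6
```

Request:
play_rows(
  plan=[
    [[0,0,1],[0,0,0],50],
    [[0,0,0],[0,0,0],50],
  ],
)

```text
t: 13.22
tcp_pos: [551.7, 25.4, -5.5]
tcp_rot: [2.122, 2.316, 0.0]
contact_force: [-4.3, -0.2, 5.8]
grip_width: 63.5
```

Request:
play_rows(
  plan=[
    [[0,0,0.7],[0,0,0],50],
    [[0,0,0],[0,0,0],50],
  ],
)

```text
t: 13.38
tcp_pos: [551.8, 25.4, -5.5]
tcp_rot: [2.122, 2.316, 0.0]
contact_force: [-7.2, -0.8, 13.0]
grip_width: 63.5
```

Contact with the pad. Releasing.

Request:
play_rows(
  plan=[
    [[0,0,-0.7],[0,0,0],66],
    [[0,0,0],[0,0,0],72],
    [[0,0,0],[0,0,0],80],
    [[0,0,0],[0,0,0],84],
    [[0,0,0],[0,0,0],84],
  ],
)

```text
t: 13.8
tcp_pos: [551.7, 25.4, -6.2]
tcp_rot: [-2.122, -2.316, 0.0]
contact_force: [-0.8, 0.5, -0.3]
grip_width: 84.0
```

Request:
play_rows(
  plan=[
    [[0,0,-15],[0,0,0],84],
    [[0,0,-35],[0,0,0],84],
    [[0,0,-35],[0,0,0],84],
    [[-38,0,0],[0,0,0],84],
    [[-41,0,0],[0,0,0],84],
    [[-41,0,0],[0,0,0],0],
    [[-41,0,0],[0,0,0],0],
    [[-21,0,0],[0,0,0],0],
    [[0,0,0],[0,0,0],0],
    [[0,0,0],[0,0,0],0],
  ],
)

```text
t: 14.63
tcp_pos: [567.4, -156.6, 78.5]
tcp_rot: [-2.124, -2.314, -0.0]
contact_force: [0.2, 1.2, 0.7]
grip_width: 23.6
```

```bash
python3 - <<'E'
from h import *
go(563,-140,50,94.95)
snap('scene','12',(220,210,370,330),5)
snap('top','12',(180,140,320,250),5)
E
```

```text
t 14.63
pos [ 567.4 -156.6   78.5]
yaw 94.9
tilt [ 0. -0. -1.]
shift [16.9 -2.9 66. ]
n 1.636416369780251
F [0.2 1.2 0.7]
w 23.6
q [-27.  32.  83.   0.  65. -32.]
turn_z_deg -0.05
shift_after_turn [16.9 -2.9 66. ]
```

View pics/scene12.png

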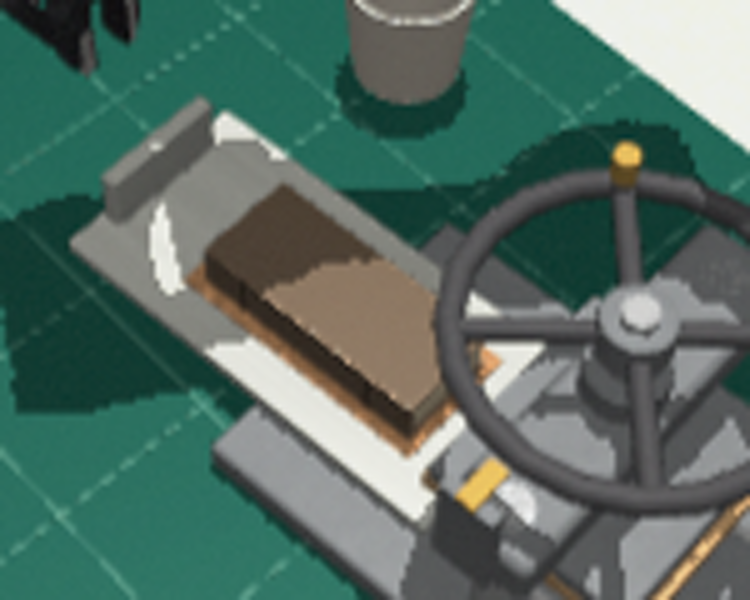

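View pics/top12.png

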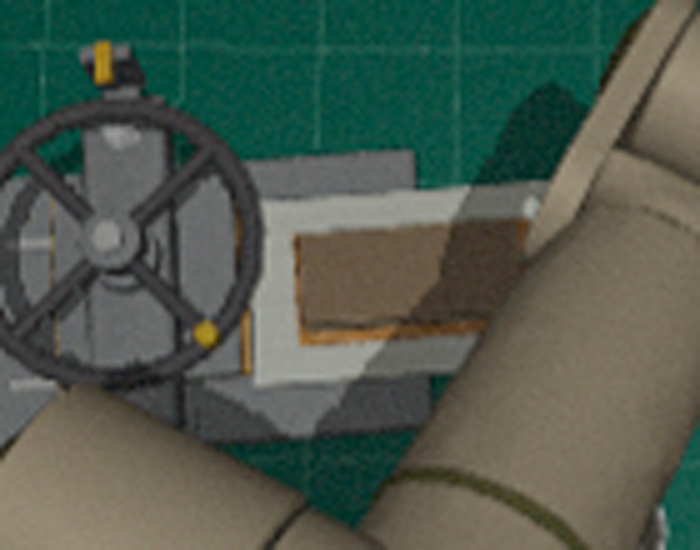

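```bash
python3 - <<'E'
from h import *
np.set_printoptions(precision=1,suppress=True)
a=np.radians(94.95);u=np.array([np.cos(a),np.sin(a)]);v=np.array([-u[1],u[0]])
c=np.array([551,25.5])
f=lambda x,y:(220+x/5-.4,210+y/5-.4)
g=lambda x,y:(180+x/5-.4,140+y/5-.4)
def pf(n,uv,z): X=plane(n,[uv],z)[0,:2]-c; return np.array([X@u,X@v])
print('scene pad',pf('scene',f(408,457),34),pf('scene',f(188,280),34),pf('scene',f(500,357),34))
print('scene book top',pf('scene',f(207,245),64),pf('scene',f(283,186),64),pf('scene',f(414,408),64))
print('top pad home corners',pf('top',g(301,345),34),pf('top',g(295,236),34))
print('top book',pf('top',g(300,328),64),pf('top',g(296,238),64),pf('top',g(527,221),64))
E
```

```text
scene pad [ 82.2 -40.8] [-80.1 -40.3] [79.  39.2]
scene book top [-73.6 -30.6] [-70.5  26.9] [ 75.9 -30.8]
top pad home corners [80.3 41.1] [ 80.2 -36. ]
top book [77.5 35.1] [ 76.8 -27.1] [-80.2 -27.3]
```

The book lies square on the pad, within about 2 mm of its middle in both views. Next I'll lower the shut fingers behind the tray handle.

Request:
play_rows(
  plan=[
    [[0,-2.5,30],[0,0,0],0],
    [[0,0,30],[0,0,0],0],
    [[0,0,6],[0,0,0],0],
    [[0,0,0],[0,0,0],0],
  ],
)

```text
t: 15.07
tcp_pos: [564.1, -154.5, 11.5]
tcp_rot: [-2.118, -2.315, 0.002]
contact_force: [-0.4, 0.7, 0.4]
grip_width: -0.1
```

```bash
python3 - <<'E'
from h import *
go(550,8+25.5,50,94.95)
snap('scene','13',(200,190,350,310),5)
E
```

```text
t 15.07
pos [ 564.1 -154.5   11.5]
yaw 95.09
tilt [ 0.002 -0.003 -1.   ]
shift [188.5   2.6  -0.6]
n 4.521201653172851
F [-0.4  0.7  0.4]
w -0.1
q [-27.  37.  86.   0.  57. -32.]
turn_z_deg 0.14
shift_after_turn [188.5   2.1  -1. ]
```

View pics/scene13.png

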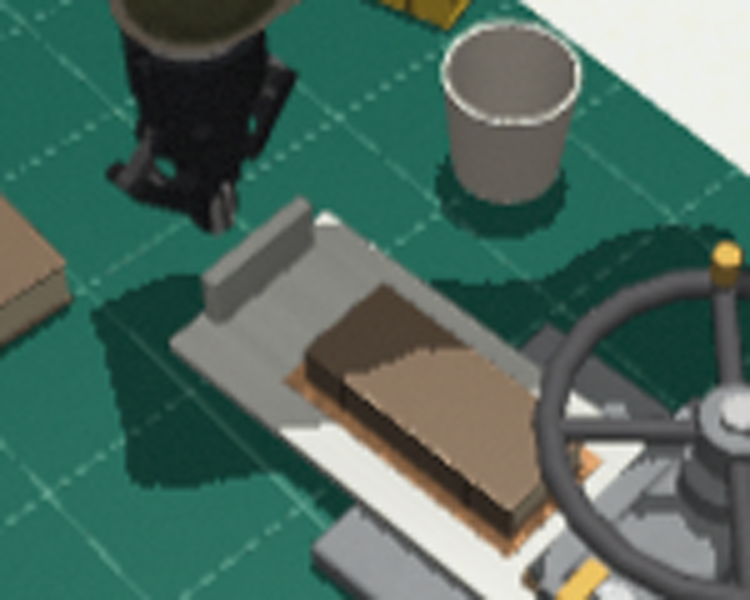

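The shut fingers are just behind the handle, with the tip at about (215,225) and the handle plate at about (258,258). Pushing.

Request:
play_rows(
  plan=[
    [[10,0,0],[0,0,0.1],0],
    [[6,0,0],[0,0,0],0],
    [[5,0,0],[0,0,0],0],
    [[5,0,0],[0,0,0],0],
    [[7,0,0],[0,0,0],0],
    [[9,0,0],[0,0,0],0],
    [[10,0,0],[0,0,0],0],
    [[10,0,0],[0,0,0],0],
    [[10,0,0],[0,0,0],0],
    [[10,0,0],[0,0,0],0],
  ],
)

```text
t: 15.95
tcp_pos: [557.9, -73.3, 12.9]
tcp_rot: [-2.124, -2.315, 0.0]
contact_force: [1.1, -2.4, 2.2]
grip_width: 0.1
```

Request:
play_rows(
  plan=[
    [[10,0.3,0],[0,0,0],0],
    [[10,0.3,0],[0,0,0],0],
    [[10,0.3,0],[0,0,0],0],
    [[10,0.3,0],[0,0,0],0],
    [[10,0.3,0],[0,0,0],0],
    [[10,0,0],[0,0,0],0],
    [[8,0,0],[0,0,0],0],
    [[8,0,0],[0,0,0],0],
    [[6,0,0],[0,0,0],0],
    [[5,0,0],[0,0,0],0],
  ],
)

```text
t: 16.78
tcp_pos: [552.0, 13.1, 12.8]
tcp_rot: [-2.124, -2.315, -0.0]
contact_force: [-1.7, -2.5, 0.1]
grip_width: 0.1
```

```bash
python3 - <<'E'
from h import *
go(550,8+25.5,50,94.95)
snap('scene','14',(220,210,400,354),4)
E
```

```text
t 16.78
pos [552.   13.1  12.8]
yaw 94.92
tilt [ 0. -0. -1.]
shift [20.5 -0.3  0.4]
n 0.4916875571629492
F [-1.7 -2.5  0.1]
w 0.1
q [-11.  33.  93.   0.  54. -16.]
turn_z_deg -0.03
shift_after_turn [20.5 -0.3  0.3]
```

View pics/scene14.png

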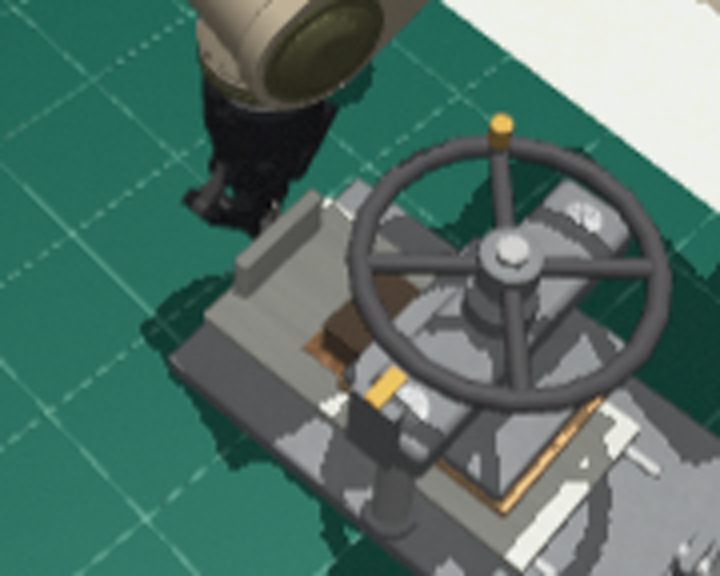

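The tray is going in cleanly at about 2.5 N and is not home yet. Small steps on to the stop.

Request:
play_rows(
  plan=[
    [[4,0,0],[0,0,0],0],
    [[4,0,0],[0,0,0],0],
    [[3,0,0],[0,0,0],0],
    [[2,0,0],[0,0,0],0],
    [[0,0,0],[0,0,0],0],
  ],
)

```text
t: 17.25
tcp_pos: [551.1, 25.7, 13.0]
tcp_rot: [-2.124, -2.315, -0.001]
contact_force: [0.5, 0.2, -0.1]
grip_width: 0.4
```

Request:
play_rows(
  plan=[
    [[2,0,0],[0,0,0],0],
    [[2,0,0],[0,0,0],0],
    [[0,0,0],[0,0,0],0],
  ],
)

```text
t: 17.5
tcp_pos: [550.7, 29.6, 12.9]
tcp_rot: [-2.124, -2.315, -0.0]
contact_force: [0.3, -0.3, 0.2]
grip_width: -0.1
```

Request:
play_rows(
  plan=[
    [[2,0,0],[0,0,0],0],
    [[0,0,0],[0,0,0],0],
  ],
)

```text
t: 17.67
tcp_pos: [550.5, 31.5, 12.9]
tcp_rot: [-2.124, -2.314, -0.0]
contact_force: [-0.0, -0.6, -0.4]
grip_width: 0.2
```

Request:
play_rows(
  plan=[
    [[2,0,0],[0,0,0],0],
    [[0,0,0],[0,0,0],0],
  ],
)

```text
t: 17.83
tcp_pos: [550.4, 32.6, 12.9]
tcp_rot: [2.123, 2.314, -0.002]
contact_force: [-0.9, -5.6, -0.9]
grip_width: -0.2
```

Request:
play_rows(
  plan=[
    [[2,0,0],[0,0,0],0],
    [[0,0,0],[0,0,0],0],
  ],
)

```text
t: 18.0
tcp_pos: [550.5, 32.5, 13.0]
tcp_rot: [2.121, 2.313, -0.005]
contact_force: [-0.6, -17.9, -0.4]
grip_width: 0.1
```

Request:
play_rows(
  plan=[
    [[2,0,0],[0,0,0],0],
    [[0,0,0],[0,0,0],0],
  ],
)

```text
t: 18.17
tcp_pos: [550.5, 32.5, 13.1]
tcp_rot: [2.12, 2.311, -0.008]
contact_force: [-0.7, -30.0, -2.0]
grip_width: 0.1
```

The tray is against its stop (the force rose to 30 N with no further travel, at the predicted spot). Backing off, then rising while turning toward the wheel pose.

Request:
play_rows(
  plan=[
    [[-12,0,0],[0,0,0],0],
    [[-25,0,0],[0,0,0],0],
    [[-15,0,-15],[0,0,0],0],
    [[0,0,-35],[0,0,-4],0],
    [[0,0,-35],[0,0,-4],0],
    [[0,0,-35],[0,0,-7],0],
    [[0,0,-35],[0,0,-7],30],
    [[0,0,-35],[0,0,-7],30],
    [[0,0,-25],[0,0,-7],30],
    [[0,0,0],[0,0,-7],30],
  ],
)

```text
t: 19.0
tcp_pos: [556.2, -14.7, 233.6]
tcp_rot: [1.116, 2.927, 0.003]
contact_force: [0.9, -1.1, 0.7]
grip_width: 30.0
```

Request:
play_rows(
  plan=[
    [[0,0,0],[0,0,-7],30],
    [[0,0,0],[0,0,-7],30],
    [[0,0,0],[0,0,-7],30],
    [[0,0,0],[0,0,-7],30],
    [[0,0,0],[0,0,-7],30],
    [[0,0,0],[0,0,-7],30],
    [[0,0,0],[0,0,-7],30],
    [[0,0,0],[0,0,-7],30],
    [[0,0,0],[0,0,-7],30],
    [[0,0,0],[0,0,-7],30],
  ],
)

```text
t: 19.83
tcp_pos: [554.3, -14.2, 227.8]
tcp_rot: [0.767, -3.046, -0.001]
contact_force: [0.4, 0.3, 0.1]
grip_width: 29.6
```

```bash
python3 - <<'E'
from h import *
go(497,158.5,270,226.3)
snap('scene','15',(200,150,440,350),3)
snap('top','15',(130,120,330,270),4)
E
```

```text
t 19.83
pos [554.3 -14.2 227.8]
yaw -151.74
tilt [ 0.     0.001 -1.   ]
shift [-31.3 179.3  -4.6]
n 4.365864369781294
F [0.4 0.3 0.1]
w 29.6
q [ -14.   20.   77.    0.   82. -132.]
turn_z_deg -18.04
shift_after_turn [-85.3 160.8  -4.7]
```

View pics/scene15.png

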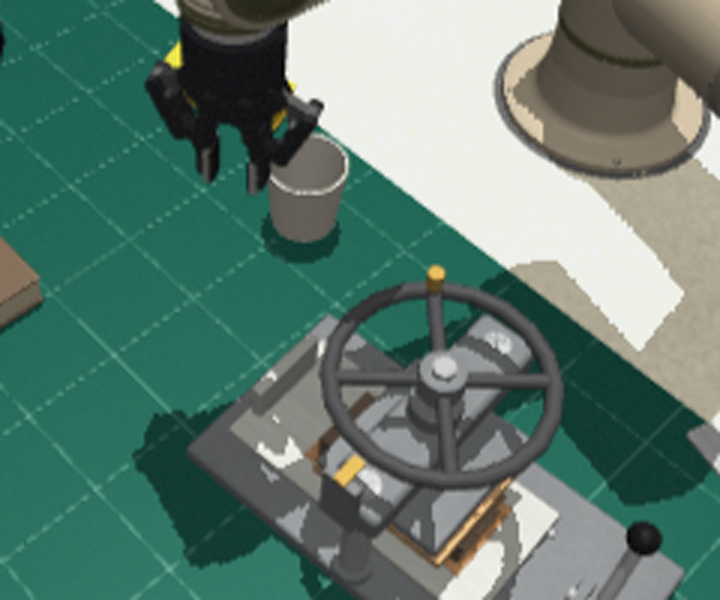

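View pics/top15.png

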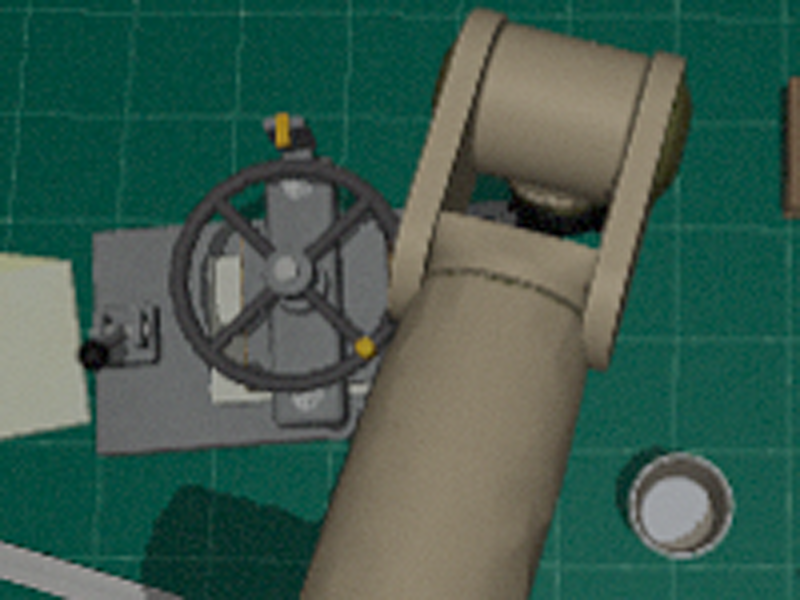

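The tray is home with the book under the platen. The wheel has not moved: the pin is at (365,346) in the enlarged top view. Moving over the pin spoke.

Request:
play_rows(
  plan=[
    [[0,0,0],[0,0,-6],30],
    [[0,0,0],[0,0,-6],30],
    [[0,0,0],[0,0,-6],30],
    [[-17,32,-1],[0,0,0],30],
    [[-17,32,-1],[0,0,0],30],
    [[-17,32,-1],[0,0,0],30],
    [[-17,32,-1],[0,0,0],30],
    [[-17,32,0],[0,0,0],30],
    [[0,0,0],[0,0,0],30],
    [[0,0,0],[0,0,0],30],
  ],
)

```text
t: 20.77
tcp_pos: [498.1, 159.3, 232.0]
tcp_rot: [-1.224, 2.893, 0.0]
contact_force: [0.1, -0.2, -1.2]
grip_width: 30.1
```

```bash
python3 - <<'E'
from h import *
go(497,158.5,186,226.3)
snap('scene','16',(270,180,420,300),5)
E
```

```text
t 20.77
pos [498.1 159.3 232. ]
yaw -134.13
tilt [-0.  0. -1.]
shift [ 1.3  0.2 83.5]
n 2.0036144829739353
F [ 0.1 -0.2 -1.2]
w 30.1
q [   5.   16.   82.    0.   81. -131.]
turn_z_deg -0.43
shift_after_turn [ 1.3  0.2 83.5]
```

View pics/scene16.png

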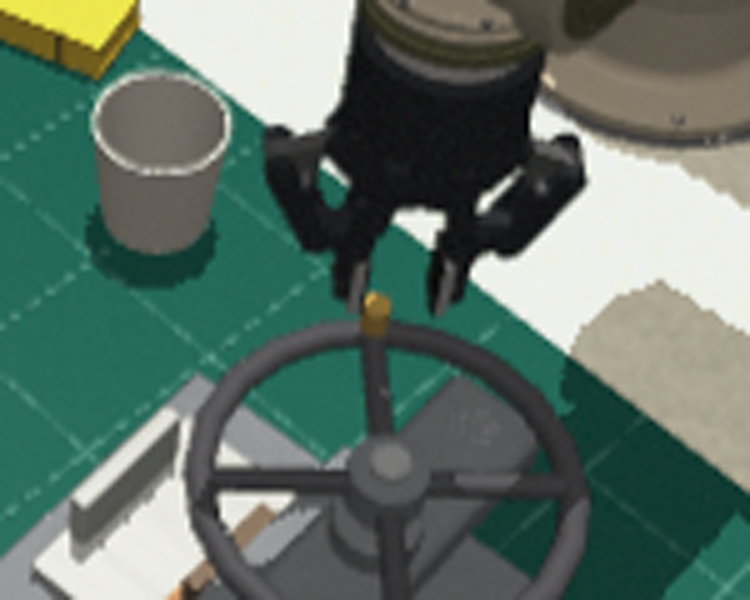

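```bash
python3 - <<'E'
from h import *
np.set_printoptions(precision=1,suppress=True)
def zz(X): return (proj('scene',X)-[270,180]+.4)*5
t=np.radians(226.3);T=np.array([-np.sin(t),np.cos(t),0])
for h in (262,267,272,277):
    c=np.array([498.1,159.3,h]); print(h,zz([c,c+15*T,c-15*T]).tolist())
print('pin',zz([475.4,135.5,227]),'hub',zz([533.2,195.9,218]))
E
```

```text
262 [[394.2806037615161, 309.3097741913247], [360.82230792469704, 308.5800535989527], [427.73750354113577, 310.0390457424855]]
267 [[395.7371056871683, 302.528637055592], [362.1434557232469, 301.7959597067152], [429.3293344434277, 303.26088458287086]]
272 [[397.20539554036986, 295.69237775239935], [363.4752971420032, 294.956717971164], [430.9340471030124, 296.427627446892]]
277 [[398.68561635008075, 288.80032448055425], [364.8179619507159, 288.06165623639737], [432.55179779743787, 289.5386029010991]]
pin [[378.7 298.6]] hub [[390.7 459. ]]
```

The seen tip centre at (398,307) matches the prediction of (395,303), so the lateral calibration is good. Descending to straddle the spoke.

Request:
play_rows(
  plan=[
    [[1.3,0.2,25],[0,0,-0.4],30],
    [[0,0,20],[0,0,0],30],
    [[0,0,10],[0,0,0],30],
    [[0,0,0],[0,0,0],30],
  ],
)

```text
t: 21.15
tcp_pos: [497.0, 156.0, 174.9]
tcp_rot: [1.23, -2.887, -0.002]
contact_force: [-0.4, -0.1, -0.8]
grip_width: 30.0
```

Request:
play_rows(
  plan=[
    [[0,0,8],[0,0,0],30],
    [[0,0,8],[0,0,0],30],
    [[0,0,8],[0,0,0],30],
    [[0,0,4.5],[0,0,0],30],
    [[0,0,0],[0,0,0],30],
  ],
)

```text
t: 21.57
tcp_pos: [497.2, 157.0, 147.4]
tcp_rot: [1.235, -2.887, -0.001]
contact_force: [0.6, -0.1, 0.7]
grip_width: 29.9
```

```bash
python3 - <<'E'
from h import *
go(497,158.5,186,226.3)
snap('scene','17',(270,180,420,300),5)
E
```

```text
t 21.57
pos [497.2 157.  147.4]
yaw -133.7
tilt [ 0.001  0.001 -1.   ]
shift [-1.   1.2 -1.1]
n 0.0443080720809579
F [ 0.6 -0.1  0.7]
w 29.9
q [   5.   20.   90.    0.   70. -132.]
turn_z_deg 0.0
shift_after_turn [-1.   1.2 -1.1]
```

View pics/scene17.png

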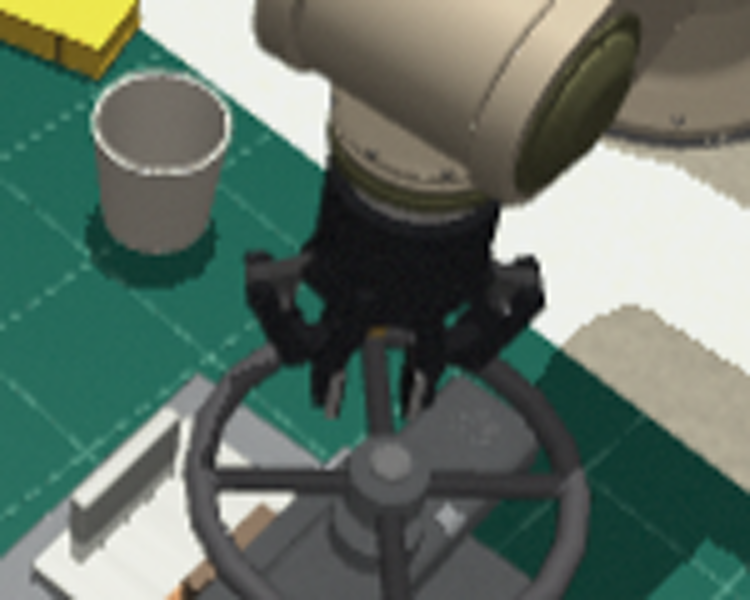

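The fingers straddle the pin spoke cleanly. I'll close to a loose fit around the 12 mm bar and turn about the hub at 6° per row.

Request:
play_rows(
  plan=[
    [[-0.5,0.5,0],[0,0,0],18],
    [[0,0,0],[0,0,0],18],
    [[0,0,0],[0,0,0],18],
  ],
  grip_force=25,
)

```text
t: 21.87
tcp_pos: [497.8, 157.8, 148.8]
tcp_rot: [-1.235, 2.888, -0.0]
contact_force: [0.5, 0.2, 0.0]
grip_width: 18.2
```

Request:
play_rows(
  plan=[
    [[-0.1,2.8,0],[0,0,3],18],
    [[-0.3,5.5,0],[0,0,6],18],
    [[-0.3,5.5,0],[0,0,6],18],
    [[-0.3,5.5,0],[0,0,6],18],
    [[-0.3,5.5,0],[0,0,6],18],
    [[-0.3,5.5,0],[0,0,6],18],
  ],
)

```text
t: 22.37
tcp_pos: [482.5, 183.2, 148.6]
tcp_rot: [0.356, -3.121, 0.002]
contact_force: [-2.2, -4.3, 0.8]
grip_width: 18.1
```

```bash
cat >> h.py <<'E'
HUB=np.array([533.2,195.9])
def wst():
    s=read_state(); p=s['tcp_pos']; Rm=R.from_rotvec(s['tcp_rot']).as_matrix()
    r=p[:2]-HUB; print('t',round(s['t'],2),'r',np.hypot(*r).round(1),'ang',np.degrees(np.arctan2(r[1],r[0])).round(1)%360,'yaw',np.degrees(np.arctan2(Rm[1,0],Rm[0,0])).round(1)%360,'z',p[2].round(1),'F',s['contact_force'].round(1),'w',s['grip_width'].round(1),'q6',np.degrees(s['qpos'][5]).round())
E
python3 - <<'E'
from h import *
wst()
snap('scene','18',(270,180,420,300),5)
E
```

```text
Traceback (most recent call last):
  File "h.py", line 39, in wst
    r=p[:2]-HUB; print('t',round(s['t'],2),'r',np.hypot(*r).round(1),'ang',np.degrees(np.arctan2(r[1],r[0])).round(1)%360,'yaw',np.degrees(np.arctan2(Rm[1,0],Rm[0,0])).round(1)%360,'z',p[2].round(1),'F',s['contact_force'].round(1),'w',s['grip_width'].round(1),'q6',np.degrees(s['qpos'][5]).round())
                                                                                                                                                                                                                                           ^^^^^^^^^^^^^^^^^^^^^
AttributeError: 'float' object has no attribute 'round'
```

```bash
sed -i "s/s\['grip_width'\].round(1)/round(s['grip_width'],1)/" h.py
python3 - <<'E'
from h import *
wst()
snap('scene','18',(270,180,420,300),5)
E
```

```text
t 22.37 r 52.3 ang 194.0 yaw 193.0 z 148.6 F [-2.2 -4.3  0.8] w 18.1 q6 -95.0
```

View pics/scene18.png

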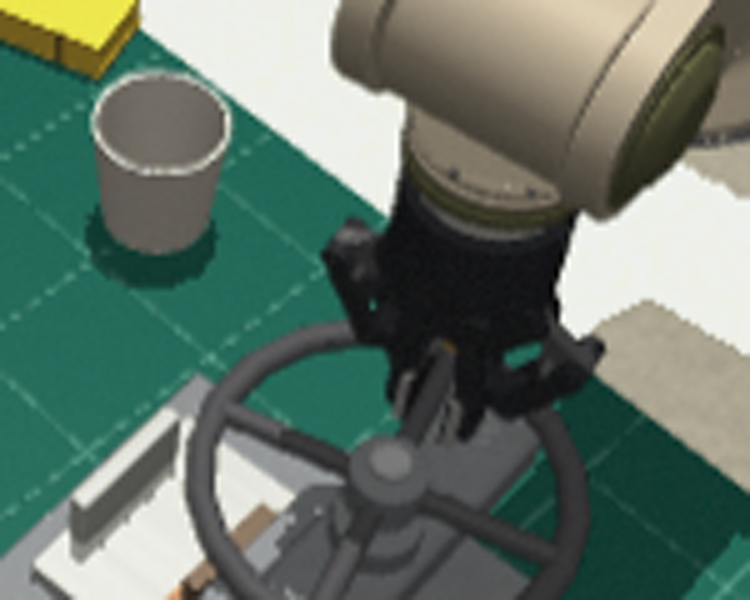

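The wheel is following clockwise with about 4 N on the fingers. Continuing.

Request:
play_rows(
  plan=[
    [[-0.3,5.5,0],[0,0,6],18],
    [[-0.3,5.5,0],[0,0,6],18],
    [[-0.3,5.5,0],[0,0,6],18],
    [[-0.3,5.5,0],[0,0,6],18],
    [[-0.3,5.5,0],[0,0,6],18],
    [[-0.3,5.5,0],[0,0,6],18],
    [[-0.3,5.5,0],[0,0,6],18],
    [[-0.3,5.5,0],[0,0,6],18],
    [[-0.3,5.5,0],[0,0,6],18],
    [[-0.3,5.5,0],[0,0,6],18],
  ],
)

```text
t: 23.25
tcp_pos: [497.1, 234.2, 148.2]
tcp_rot: [-1.247, -2.881, 0.002]
contact_force: [-5.6, -1.1, 0.2]
grip_width: 18.2
```

```bash
python3 - <<'E'
from h import *
wst()
E
```

```text
t 23.25 r 52.6 ang 133.3 yaw 133.2 z 148.2 F [-5.6 -1.1  0.2] w 18.2 q6 -30.0
```

Request:
play_rows(
  plan=[
    [[-0.3,5.5,0],[0,0,6],18],
    [[-0.3,5.5,0],[0,0,6],18],
    [[-0.3,5.5,0],[0,0,6],18],
    [[-0.3,5.5,0],[0,0,6],18],
    [[-0.3,5.5,0],[0,0,6],18],
    [[-0.3,5.5,0],[0,0,6],18],
    [[-0.3,5.5,0],[0,0,6],18],
    [[-0.3,5.5,0],[0,0,6],18],
    [[-0.3,5.5,0],[0,0,6],18],
    [[-0.3,5.5,0],[0,0,6],18],
  ],
)

```text
t: 24.08
tcp_pos: [548.7, 247.0, 148.2]
tcp_rot: [-2.52, -1.872, 0.001]
contact_force: [-4.0, 3.4, -0.5]
grip_width: 17.9
```

```bash
python3 - <<'E'
from h import *
wst()
snap('scene','19',(270,180,420,300),5)
E
```

```text
t 24.08 r 53.4 ang 73.2 yaw 73.2 z 148.2 F [-4.   3.4 -0.5] w 17.9 q6 30.0
```

View pics/scene19.png

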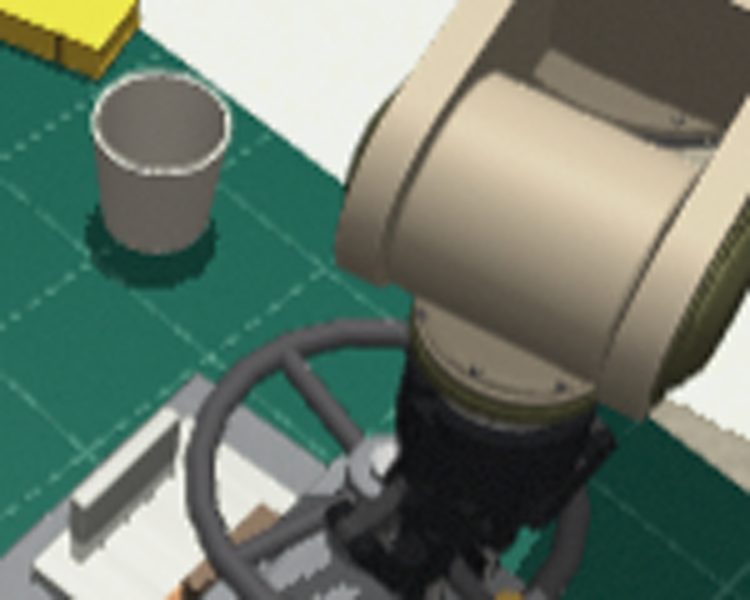

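Request:
play_rows(
  plan=[
    [[-0.3,5.5,0],[0,0,6],18],
    [[-0.3,5.5,0],[0,0,6],18],
    [[-0.3,5.5,0],[0,0,6],18],
    [[-0.3,5.5,0],[0,0,6],18],
    [[-0.3,5.5,0],[0,0,6],18],
    [[-0.3,5.5,0],[0,0,6],18],
    [[-0.3,5.5,0],[0,0,6],18],
    [[-0.3,5.5,0],[0,0,6],18],
    [[-0.3,5.5,0],[0,0,6],18],
    [[0,0,0],[0,0,0],18],
  ],
)

```text
t: 24.97
tcp_pos: [583.9, 212.5, 148.4]
tcp_rot: [3.097, 0.526, 0.0]
contact_force: [-0.7, -0.1, -0.6]
grip_width: 18.0
```

```bash
python3 - <<'E'
from h import *
wst()
snap('scene','20',(270,200,420,320),5)
snap('top','20',(150,130,260,220),6)
E
```

```text
t 24.97 r 53.3 ang 18.1 yaw 19.3 z 148.4 F [-0.7 -0.1 -0.6] w 18.0 q6 80.0
```

View pics/scene20.png

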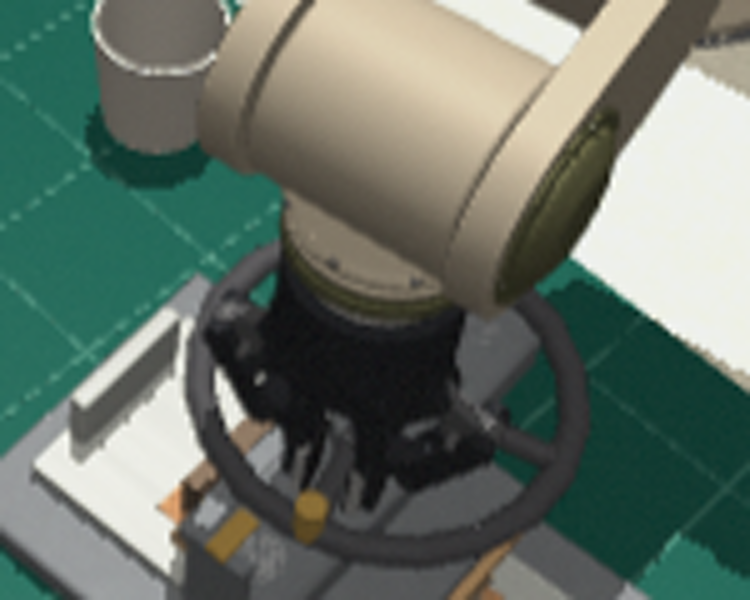

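View pics/top20.png

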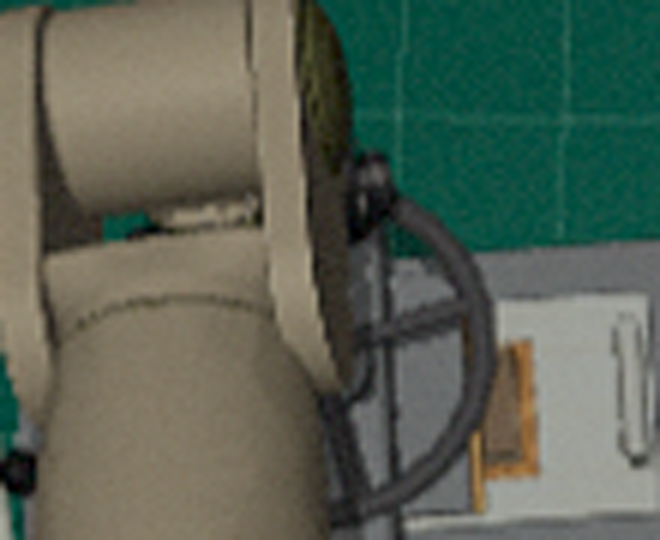

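```bash
cat >> h.py <<'E'
def pinang(uv,hub=None):
    hub=plane('scene',[(190+428/2.7-.3,180+245/2.7-.3)],218)[0,:2] if hub is None else hub
    X=plane('scene',[uv],227)[0,:2]; r=X-hub; return X,np.hypot(*r),np.degrees(np.arctan2(r[1],r[0]))
E
python3 - <<'E'
from h import *
f=lambda x,y:(270+x/5-.4,200+y/5-.4)
print('hub scene',plane('scene',[(190+428/2.7-.3,180+245/2.7-.3)],218))
print('pin0',pinang((190+419/2.7-.3,180+161/2.7-.3)))
print('pin now',pinang(f(311,497)))
h=plane('scene',[(190+428/2.7-.3,180+245/2.7-.3)],218)[0,:2]
for z in (205,214):
    X=plane('scene',[(190+340/2.7-.3,180+342/2.7-.3)],z)[0,:2]; r=X-h; print('sticker',X,np.hypot(*r),np.degrees(np.arctan2(r[1],r[0])))
p=cv2.imread('pics/scene15raw.png')[290:330,295:335]; cv2.imwrite('pics/z3.png',cv2.resize(p,None,fx=15,fy=15,interpolation=cv2.INTER_CUBIC))
p=cv2.imread('pics/top15raw.png')[140:200,170:240]; cv2.imwrite('pics/z4.png',cv2.resize(p,None,fx=10,fy=10,interpolation=cv2.INTER_CUBIC))
E
```

```text
hub scene [[530.49815071 194.92628486 218.        ]]
pin0 (array([476.24616223, 134.79393785]), np.float64(80.98874865887015), np.float64(-132.05708493012088))
pin now (array([615.22352532, 222.4177931 ]), np.float64(89.07396998738416), np.float64(17.977099080008824))
sticker [643.12663405 204.2348702 ] 113.01249940755406 4.724677158213717
sticker [647.09062159 207.23311566] 117.24019085635074 6.025501024421185
```

View pics/z3.png

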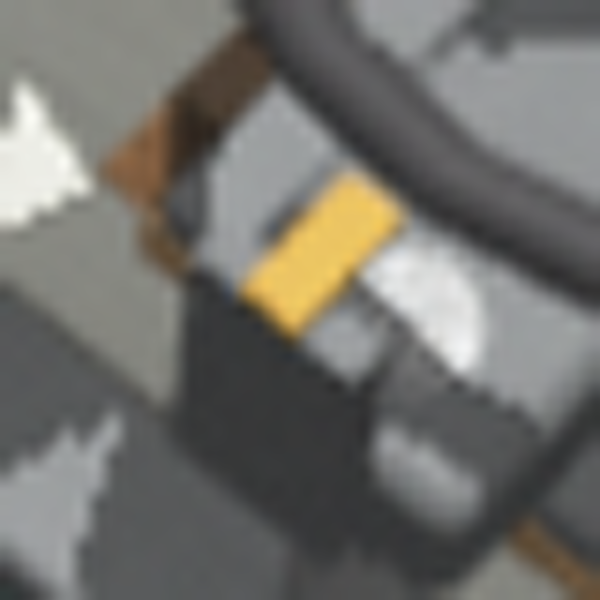

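View pics/z4.png

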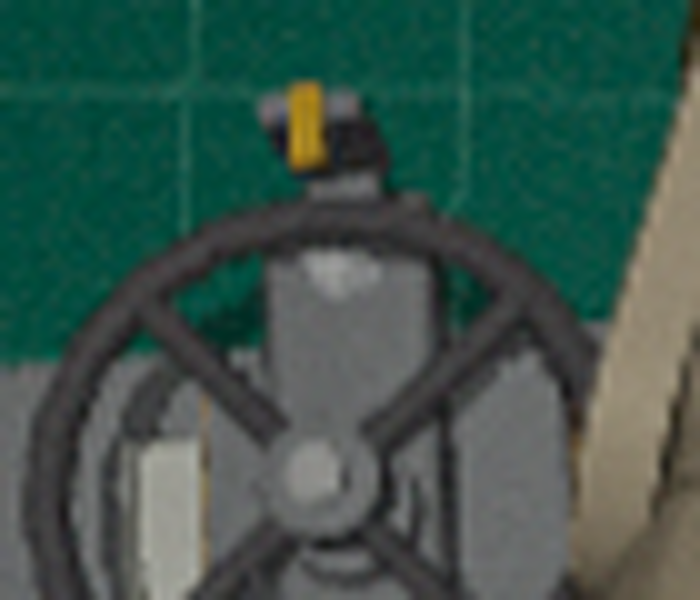

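The pin is at about 18°, against a target of 5° (the pointer's direction). Advancing 9°, then measuring again.

Request:
play_rows(
  plan=[
    [[-0.2,2.8,0],[0,0,3],18],
    [[-0.2,2.8,0],[0,0,3],18],
    [[-0.2,2.8,0],[0,0,3],18],
    [[0,0,0],[0,0,0],18],
  ],
)

```text
t: 25.4
tcp_pos: [585.5, 205.1, 148.6]
tcp_rot: [-3.128, -0.286, -0.001]
contact_force: [-0.4, 1.6, 0.9]
grip_width: 18.1
```

```bash
python3 - <<'E'
from h import *
wst()
snap('scene','21',(290,270,360,326),10)
E
```

```text
t 25.4 r 53.1 ang 10.0 yaw 10.5 z 148.6 F [-0.4  1.6  0.9] w 18.1 q6 88.0
```

View pics/scene21.png

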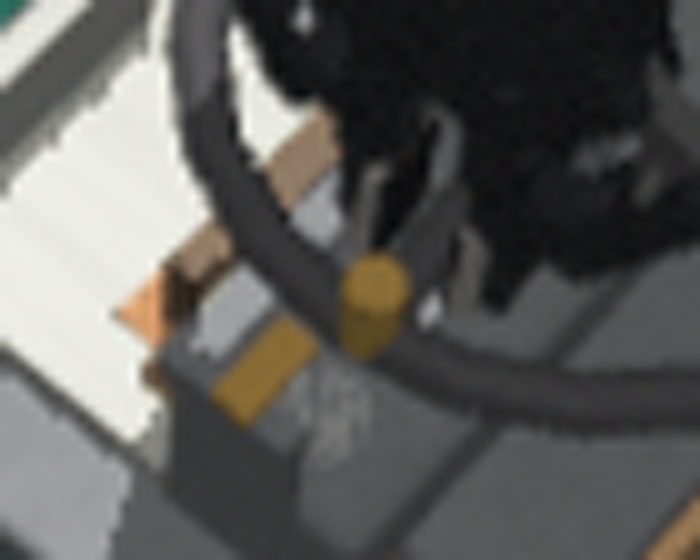

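```bash
python3 - <<'E'
from h import *
for h in (None,np.array([533.2,195.9])): print(pinang((327.35,297.85),h))
for ang in (4.95,6): 
    a=np.radians(ang)
    for h in (np.array([530.5,194.9]),np.array([533.2,195.9])):
        print(ang,(proj('scene',[h[0]+85*np.cos(a),h[1]+85*np.sin(a),227])-[290,270]+.45)*10,(proj('scene',[h[0]+99*np.cos(a),h[1]+99*np.sin(a),205])-[290,270]+.45)*10)
E
```

```text
(array([620.18145913, 214.20938384]), np.float64(91.73294781801873), np.float64(12.134605408778327))
(array([620.18145913, 214.20938384]), np.float64(88.88761313117537), np.float64(11.887079691034677))
4.95 [[353.28010293 232.18825222]] [[303.66579607 326.41322284]]
4.95 [[347.91463496 242.74005214]] [[298.26599622 337.02478862]]
6 [[359.03760594 236.5071647 ]] [[310.25666528 331.46969199]]
6 [[353.67901924 247.07496886]] [[304.86454376 342.09978847]]
```

The pin now reads 11.9° and the pointer about 5.2°. Moving another 6°.

Request:
play_rows(
  plan=[
    [[-0.1,1.85,0],[0,0,2],18],
    [[-0.1,1.85,0],[0,0,2],18],
    [[-0.1,1.85,0],[0,0,2],18],
    [[0,0,0],[0,0,0],18],
  ],
)

```text
t: 25.78
tcp_pos: [585.9, 199.7, 148.5]
tcp_rot: [-3.139, -0.123, -0.0]
contact_force: [-0.5, 2.5, 1.4]
grip_width: 17.9
```

```bash
python3 - <<'E'
from h import *
wst()
snap('scene','22',(290,270,360,326),10)
E
```

```text
t 25.78 r 52.8 ang 4.1 yaw 4.5 z 148.5 F [-0.5  2.5  1.4] w 17.9 q6 93.0
```

View pics/scene22.png

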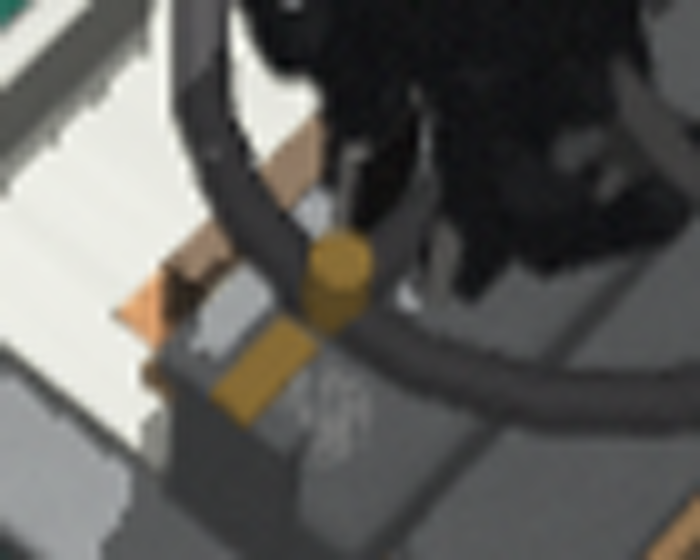

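```bash
python3 - <<'E'
from h import *
p=cv2.imread('pics/scene22raw.png')
hsv=cv2.cvtColor(p,cv2.COLOR_BGR2HSV)
m=cv2.inRange(hsv,(15,120,80),(35,255,255)); M=np.zeros_like(m); M[290:306,318:330]=m[290:306,318:330]
ys,xs=np.nonzero(M); print(xs.min(),xs.max(),ys.min(),ys.max())
uv=(290+33.9-.45,270+26.0-.45)
for h in (None,np.array([533.2,195.9])): print(pinang(uv,h))
# pointer: inner end centre and outer end centre in scene raw15, z of pointer
for z in (205,210,214):
    X=plane('scene',[(290+30.3-.45,270+33.5-.45),(290+23.0-.45,270+40.5-.45)],z)[:,:2]
    r=X-np.array([532,195.4]); print(z,X,np.hypot(*r.T),np.degrees(np.arctan2(r[:,1],r[:,0])))
# top view pointer, pixels from z4: inner end (308,165), outer (306,85); hub (312,472)
g=lambda x,y:(170+x/10-.45,140+y/10-.45)
H=plane('top',[g(314,472)],218)[0,:2]
for z in (205,214):
    X=plane('top',[g(308,165),g(306,88)],z)[:,:2]; r=X-H; print('top',H,X,np.hypot(*r.T),np.degrees(np.arctan2(r[:,1],r[:,0])))
E
```

```text
318 326 293 305
(array([622.29931766, 204.8422865 ]), np.float64(92.335157677691), np.float64(6.1649627945640555))
(array([622.29931766, 204.8422865 ]), np.float64(89.54693124849068), np.float64(5.731192275535115))
205 [[630.72630349 204.78861152]
 [654.18808582 205.93989678]] [ 99.17171486 122.64182704] [5.43234127 4.93010798]
210 [[633.0055     206.45086583]
 [656.32163166 207.59500391]] [101.60823129 124.91831819] [6.24381419 5.60235603]
214 [[634.8288572  207.78066927]
 [658.02846834 208.91908961]] [103.5714963  126.75149157] [6.86540643 6.12271265]
top [534.88410159 200.0569793 ] [[634.69149751 209.69579915]
 [659.44768212 211.62373376]] [100.27174641 125.09946204] [5.51618771 5.30517175]
top [534.88410159 200.0569793 ] [[631.78947262 207.70916956]
 [656.34996713 209.62186443]] [ 97.20703138 121.84187916] [4.51502628 4.50249128]
```

The pin reads about 5.7–6.2° and the pointer 5.0–5.5°, so they agree within a degree. I'll let go, rise, and check both views.

Request:
play_rows(
  plan=[
    [[0,0.4,0],[0,0,0.5],18],
    [[0,0,0],[0,0,0],18],
    [[0,0,0],[0,0,0],30],
    [[0,0,0],[0,0,0],30],
    [[0,0,-15],[0,0,0],30],
    [[0,0,-30],[0,0,0],30],
    [[0,0,-35],[0,0,0],30],
    [[0,0,-20],[0,0,0],0],
    [[0,0,0],[0,0,0],0],
  ],
)

```text
t: 26.58
tcp_pos: [587.7, 198.7, 253.5]
tcp_rot: [-3.14, -0.105, -0.014]
contact_force: [0.1, -0.1, 0.5]
grip_width: 6.7
```

```bash
python3 - <<'E'
from h import *
go(465,372,260,94.95)
snap('scene','23',(290,230,390,310),7)
E
```

```text
t 26.58
pos [587.7 198.7 253.5]
yaw 3.82
tilt [ 0.009  0.    -1.   ]
shift [-111.1 -181.1   30. ]
n 5.146344139391733
F [ 0.1 -0.1  0.5]
w 6.7
q [ 8. 29. 62. -0. 89. 94.]
turn_z_deg -91.13
shift_after_turn [ 183.3 -107.3   31. ]
```

View pics/scene23.png

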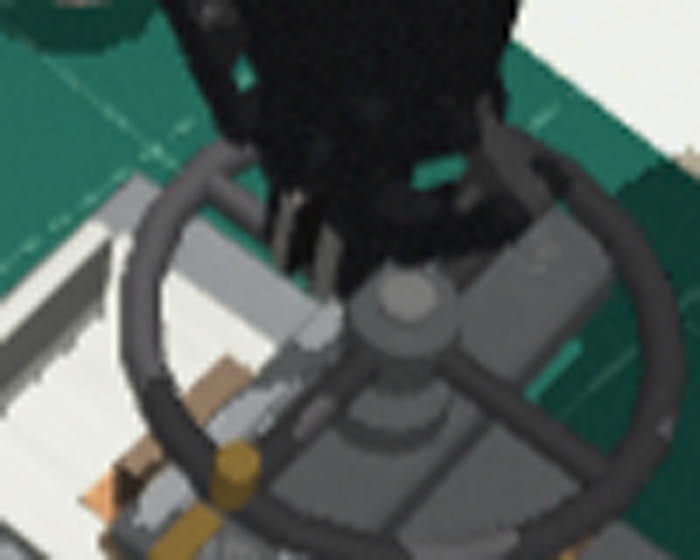

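The pin at about (238,462) stands just inside the pointer at about (190,530). Now moving toward the lever, which also clears the top view.

```bash
python3 - <<'E'
from h import *
go(430,363,260,4.95)
E
```

```text
t 26.63
pos [586.9 198.6 250.5]
yaw 3.81
tilt [ 0.005  0.    -1.   ]
shift [-145.8 -174.5   27.3]
n 5.49170414018971
F [ 0.4 -0.8 -0.5]
w 0.4
q [ 8. 29. 62. -0. 89. 94.]
turn_z_deg -1.14
shift_after_turn [-142.2 -177.3   28. ]
```

Request:
play_rows(
  plan=[
    [[-20,-25,0],[0,0,-1.1],0],
    [[-24,-30,0],[0,0,0],0],
    [[-24,-30,0],[0,0,0],0],
    [[-24,-30,0],[0,0,0],0],
    [[-24,-30,0],[0,0,0],0],
    [[-20,-25,0],[0,0,0],0],
    [[-6,-7,0],[0,0,0],0],
    [[0,0,0],[0,0,0],0],
  ],
)

```text
t: 27.3
tcp_pos: [428.2, 364.6, 247.4]
tcp_rot: [3.138, 0.14, -0.002]
contact_force: [0.8, -0.4, 0.2]
grip_width: -0.2
```

```bash
python3 - <<'E'
from h import *
go(430,363,112,4.95)
snap('scene','24',(290,230,430,342),5)
snap('top','24',(130,130,260,240),6)
E
```

```text
t 27.3
pos [428.2 364.6 247.4]
yaw 5.1
tilt [-0.001  0.001 -1.   ]
shift [  1.9   1.6 172.9]
n 4.146079800777544
F [ 0.8 -0.4  0.2]
w -0.2
q [ 28.  21.  74.  -0.  86. 113.]
turn_z_deg 0.15
shift_after_turn [  1.6   1.7 172.9]
```

View pics/scene24.png

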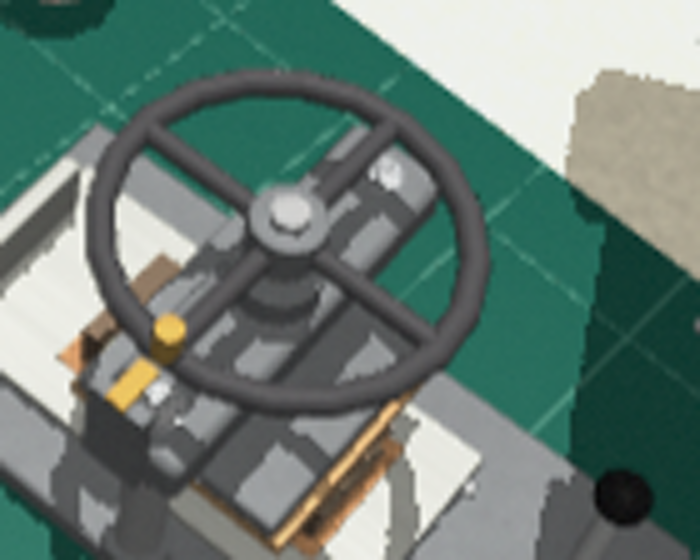

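View pics/top24.png

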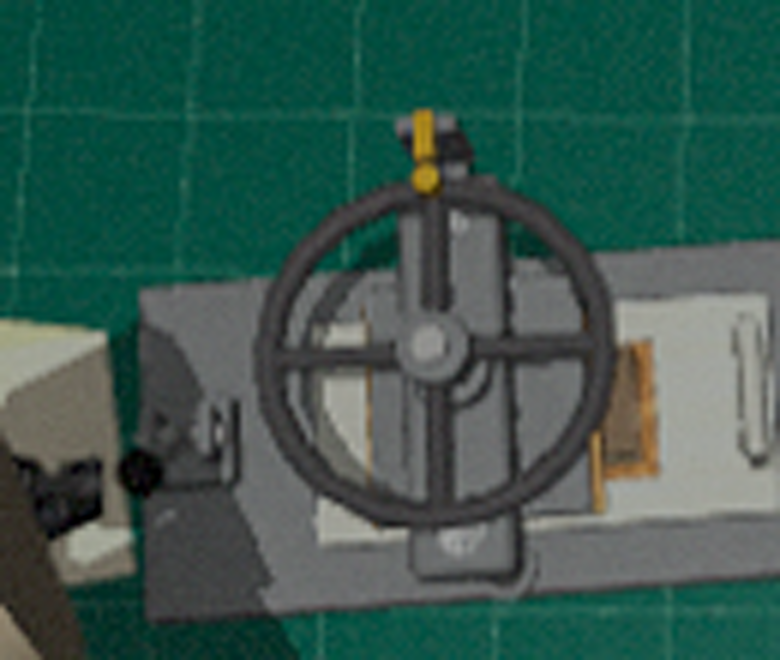

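```bash
python3 - <<'E'
from h import *
g=lambda x,y:(130+x/6-.42,130+y/6-.42)
f=lambda x,y:(290+x/5-.4,230+y/5-.4)
def A(n,uv,z,h): X=plane(n,[uv],z)[0,:2]; r=X-h; return np.hypot(*r).round(1),np.degrees(np.arctan2(r[1],r[0])).round(2)
H=plane('top',[g(431,345)],218)[0,:2]; H2=plane('top',[g(433,352)],205)[0,:2]; print(H,H2)
for h in(H,H2): print('top pin',A('top',g(426,177),227,h),'pointer',A('top',g(424.5,155),212,h),A('top',g(423,115),212,h))
Hs=plane('scene',[f(291,213)],218)[0,:2]; print(Hs)
print('scene pin',A('scene',f(170,329),227,Hs),'pointer',A('scene',f(150,368),212,Hs),A('scene',f(116,400),212,Hs))
# other spokes: rim junctions in top
for q in [(278,355),(600,345),(437,515)]: print(A('top',g(*q),205,H2))
uvs=f(623,497); print('ball',two(uvs,g(141,472)))
E
```

```text
[533.88811474 198.6164271 ] [533.3604979  200.19778129]
top pin (np.float64(84.4), np.float64(3.42)) pointer (np.float64(101.0), np.float64(5.51)) (np.float64(122.4), np.float64(5.44))
top pin (np.float64(84.8), np.float64(2.33)) pointer (np.float64(101.4), np.float64(4.59)) (np.float64(122.8), np.float64(4.68))
[534.70806627 197.41225207]
scene pin (np.float64(87.4), np.float64(4.85)) pointer (np.float64(100.3), np.float64(5.49)) (np.float64(121.8), np.float64(4.93))
(np.float64(78.4), np.float64(91.77))
(np.float64(84.2), np.float64(-86.88))
(np.float64(83.2), np.float64(-175.77))
ball (array([484.254559  , 369.42318682, 127.72709891]), np.float64(1.2297951050991862))
```

Both views agree that the pin is opposite the pointer to within 1–2°, in line with it at (426,177) and (424,155) in the top view. The ball is at (484,369,128). Descending on the robot side of the lever.

Request:
play_rows(
  plan=[
    [[0,0,30],[0,0,0],0],
    [[0,0,38],[0,0,0],0],
    [[0,0,38],[0,0,0],0],
    [[0,0,38],[0,0,0],0],
    [[0,0,22],[0,0,0],0],
    [[0,0,7],[0,0,0],0],
    [[0,0,0],[0,0,0],0],
  ],
)

```text
t: 27.98
tcp_pos: [430.1, 362.0, 73.8]
tcp_rot: [3.137, 0.132, -0.005]
contact_force: [-0.5, 0.1, -0.4]
grip_width: -0.1
```

```bash
python3 - <<'E'
from h import *
go(530,372,112,4.95)
snap('scene','25',(360,250,480,350),6)
E
```

```text
t 27.98
pos [430.1 362.   73.8]
yaw 4.81
tilt [-0.003  0.002 -1.   ]
shift [100.4  -1.5  -1. ]
n 2.407057068167971
F [-0.5  0.1 -0.4]
w -0.1
q [ 28.  29.  88.  -0.  63. 113.]
turn_z_deg -0.14
shift_after_turn [100.4  -1.3  -0.7]
```

View pics/scene25.png

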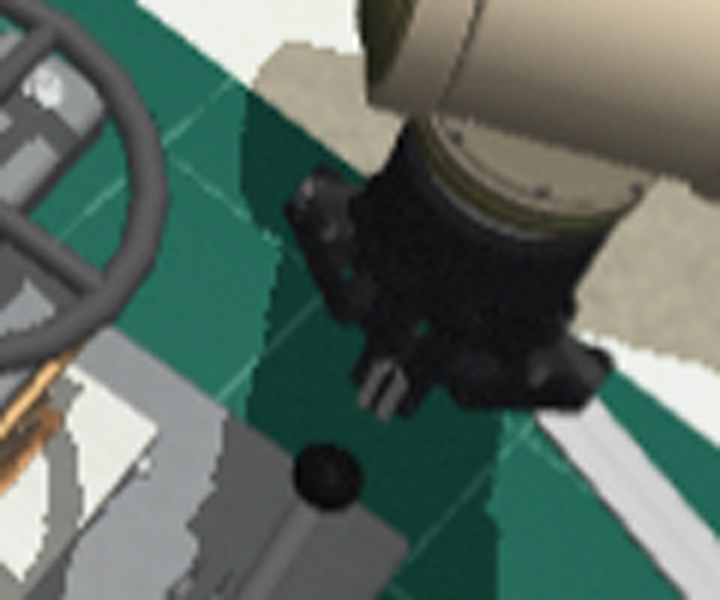

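```bash
python3 - <<'E'
from h import *
d=np.load('pics/scene25d.npy'); uv,X=cloud('scene',d,(405,270,480,330))
k=(X[:,0]<480)&(X[:,2]>80)&(X[:,2]<260)
for z in range(100,260,15):
    j=k&(abs(X[:,2]-z)<7.5)
    if j.any(): print(z,X[j][:,1].min().round(),X[j][:,1].max().round(),X[j][:,0].max().round())
E
```

```text
115 348.0 375.0 443.0
130 349.0 378.0 480.0
145 345.0 379.0 480.0
160 325.0 398.0 448.0
175 315.0 410.0 451.0
190 302.0 424.0 452.0
205 300.0 423.0 454.0
220 318.0 407.0 453.0
235 326.0 401.0 470.0
250 328.0 400.0 471.0
```

The clearance from knuckles to rim is about 11 mm and grows along the push line. Pushing the lever away from the robot.

Request:
play_rows(
  plan=[
    [[10,-3,0],[0,0,0],0],
    [[12,0,0],[0,0,0],0],
    [[8,0,0],[0,0,0],0],
    [[6,0,0],[0,0,0],0],
    [[6,0,0],[0,0,0],0],
    [[6,0,0],[0,0,0],0],
  ],
)

```text
t: 28.53
tcp_pos: [477.9, 370.7, 76.1]
tcp_rot: [-3.138, -0.134, -0.001]
contact_force: [-2.0, 0.1, 0.8]
grip_width: -0.3
```

Request:
play_rows(
  plan=[
    [[7,0,0],[0,0,0],0],
    [[7,0,0],[0,0,0],0],
    [[7,0,0],[0,0,0],0],
    [[7,0,0],[0,0,0],0],
    [[7,0,0],[0,0,0],0],
    [[5,0,0],[0,0,0],0],
  ],
)

```text
t: 29.03
tcp_pos: [518.0, 374.0, 75.1]
tcp_rot: [3.139, 0.134, -0.0]
contact_force: [-1.2, 0.6, -1.0]
grip_width: 0.0
```

```bash
python3 - <<'E'
from h import *
go(543,372,112,4.95)
snap('scene','26',(320,230,460,350),5)
E
```

```text
t 29.03
pos [518.  374.   75.1]
yaw 4.9
tilt [-0.  0. -1.]
shift [24.7  4.2  0.6]
n 0.6010810077679937
F [-1.2  0.6 -1. ]
w 0.0
q [ 25.  38.  73.   0.  69. 110.]
turn_z_deg -0.05
shift_after_turn [24.7  4.2  0.6]
```

View pics/scene26.png

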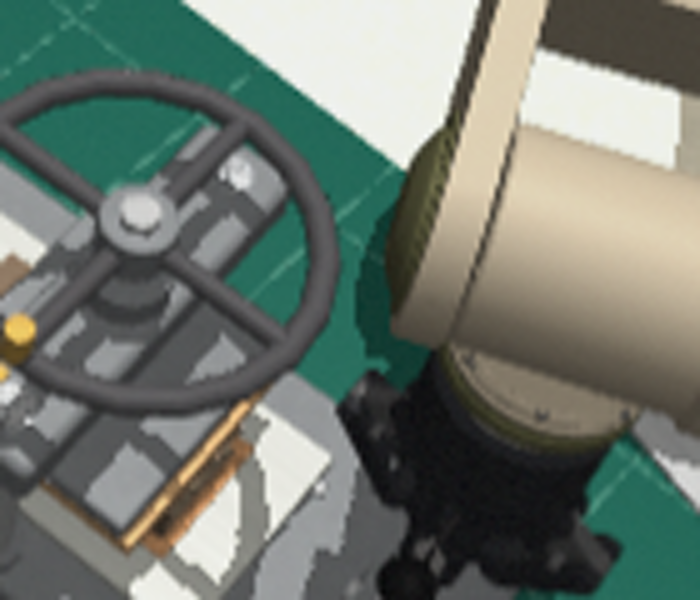

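The ball at about (408,578) is being carried ahead of the fingers. Continuing to the stop in small steps.

Request:
play_rows(
  plan=[
    [[5,0,0],[0,0,0],0],
    [[5,0,0],[0,0,0],0],
    [[4,0,0],[0,0,0],0],
    [[3,0,0],[0,0,0],0],
    [[0,0,0],[0,0,0],0],
  ],
)

```text
t: 29.5
tcp_pos: [534.9, 375.5, 75.4]
tcp_rot: [-3.139, -0.134, -0.001]
contact_force: [-0.3, 0.2, -0.4]
grip_width: 0.4
```

Request:
play_rows(
  plan=[
    [[3,0,0],[0,0,0],0],
    [[2,0,0],[0,0,0],0],
    [[0,0,0],[0,0,0],0],
  ],
)

```text
t: 29.75
tcp_pos: [536.3, 375.8, 75.3]
tcp_rot: [3.137, 0.136, -0.012]
contact_force: [-14.9, -3.3, 5.4]
grip_width: -0.6
```

Request:
play_rows(
  plan=[
    [[2,0,0],[0,0,0],0],
    [[0,0,0],[0,0,0],0],
  ],
)

```text
t: 29.92
tcp_pos: [536.3, 375.7, 75.2]
tcp_rot: [3.136, 0.136, -0.019]
contact_force: [-25.7, -6.4, 11.1]
grip_width: -0.3
```

The stop is reached (26 N with no further travel, at the predicted x). Backing off and checking.

Request:
play_rows(
  plan=[
    [[-10,0,0],[0,0,0],0],
    [[-25,0,0],[0,0,0],0],
    [[-38,0,0],[0,0,0],0],
    [[-38,0,0],[0,0,0],0],
    [[0,0,-38],[0,0,0],0],
    [[0,0,-38],[0,0,0],0],
    [[0,0,-38],[0,0,0],0],
    [[0,-38,-10],[0,0,0],0],
    [[0,-38,0],[0,0,0],0],
    [[0,0,0],[0,0,0],0],
  ],
)

```text
t: 30.75
tcp_pos: [423.2, 447.0, 200.2]
tcp_rot: [-3.135, -0.14, -0.003]
contact_force: [-0.4, -0.3, -0.8]
grip_width: 0.1
```

```bash
python3 - <<'E'
from h import *
s=read_state();print(s['t'],s['tcp_pos'],s['contact_force'])
snap('scene','27',(200,200,440,400),3)
snap('top','27',(130,130,330,270),4)
E
```

```text
30.75 [423.17084548 447.02083946 200.22174835] [-0.39907047 -0.30740325 -0.8046092 ]
```

View pics/scene27.png

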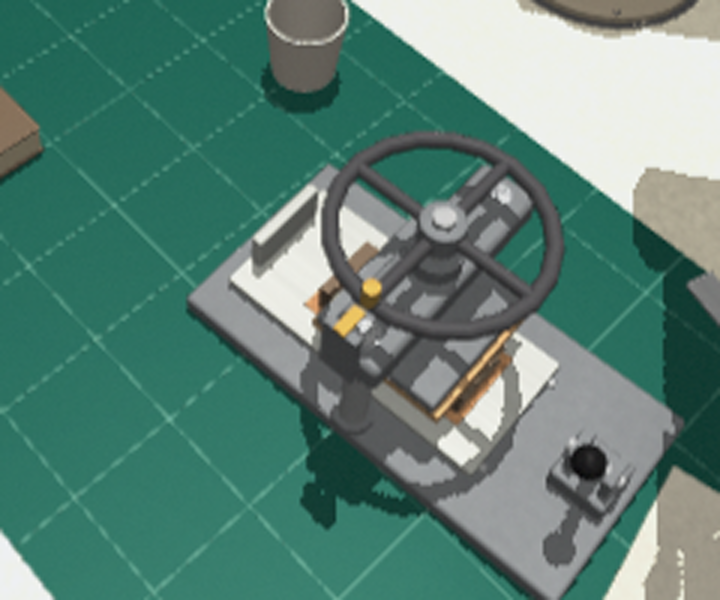

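View pics/top27.png

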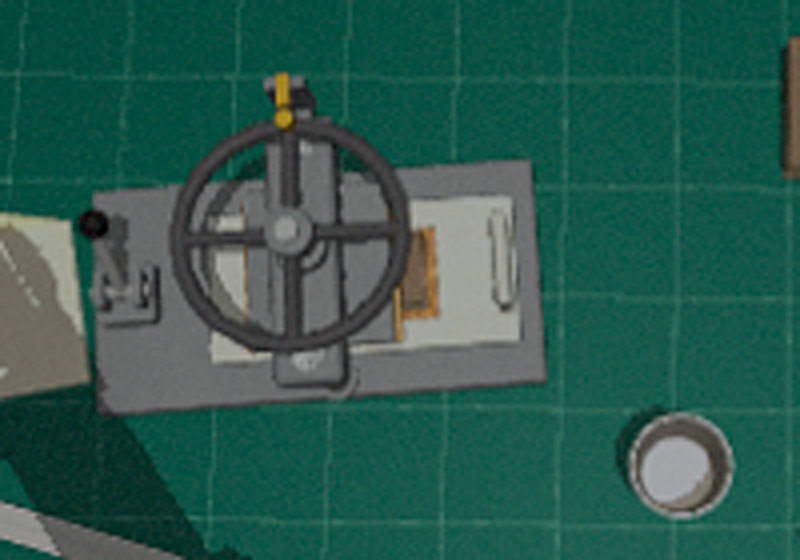

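```bash
python3 - <<'E'
from h import *
f=lambda x,y:(200+x/3-.33,200+y/3-.33); g=lambda x,y:(130+x/4-.37,130+y/4-.37)
print('ball',two(f(589,462),g(94,223)))
print('handle ends top',plane('top',[g(494,210),g(503,305)],74))
print('pin/pointer', two(f(371,287),g(284,117)))
print('book/pad -x end: pad',plane('top',[g(436,228),g(440,318)],34),'book',plane('top',[g(424,233),g(428,308)],64))
E
```

```text
ball (array([559.9615284 , 376.25101036, 124.73009421]), np.float64(0.2859082136944762))
handle ends top [[587.11086554  55.46672353  74.        ]
 [505.78103844  45.88930779  74.        ]]
pin/pointer (array([620.14669008, 203.7237049 , 223.69498898]), np.float64(1.2986185376554062))
book/pad -x end: pad [[580.51819916 108.44912006  34.        ]
 [501.27542579 102.44485753  34.        ]] book [[568.88035521 115.04535396  64.        ]
 [504.32141533 109.4971712   64.        ]]
```

```bash
python3 - <<'E'
from bench import *
print(hand_in())
E
```

```text
the job is handed in; nothing more can be done
None
```

The slim book is in the press, and every step was done in the order asked. I handed in at 30.85 s on the robot's clock, out of the 72 s allowed.

- **Book:** It lies flat and square on the cork pad. Earlier views put it 1–2 mm off the middle. The last top view read about 4 mm off across the pad, toward the robot, and centred along its length. I did not correct this.
- **Tray:** I pushed it home until the force rose to 30 N with no further travel, at the spot I had predicted.
- **Handwheel:** I turned it clockwise in a single hold around the pin spoke, then let go. The last two-view fix put the pin at about 5.1°, and the pointer measured about 5°. One earlier top-view reading put the pin 1–2° past the pointer.
- **Lock lever:** I pushed it to its far stop, where it held at 26 N. The ball's last measured position agrees with full travel to within about 3 mm.
- **Bystanders:** I never touched the pot or the big book. The arm was clear of everything at hand-in.

- **Failed first grasp:** The fingers closed above the book without touching it. The real finger tips sit about 37.5 mm behind the reported TCP. I confirmed this with a light touch on the mat, which peaked at about 34 N, and corrected for it from then on.
- **Camera disagreement:** The two cameras differ by about 4 mm, so I averaged them.

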